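# Stack the timer clutch and hold it loaded

## Robot

A 7-joint arm with a two-finger parallel gripper is mounted at the origin on the work surface. World frame = base frame: x ahead of the robot, y to its left, z up, the work surface at z = 0. Lengths are in m, angles in rad, forces in N, time in s.
With the tool pointing down it reaches from about 0.35 to 0.9 m from the base axis. Payload 7.2 kg.
Tool frame: the origin (TCP) lies at the centre of the arm's flange, where the gripper is bolted on; the fingertips stand 182 mm ahead of it and the grasp point (between the pads) lies 163 mm ahead of it; x points along the fingers, y is the direction in which the jaws open and shut, and the axes are right-handed (so a half turn about x gives the same grasp; the last joint's range is limited). The gripper opens to 88 mm and grips with 3 to 60 N. Pads are 20 mm wide; open, the fingers measure 115 mm over their backs; the gripper's body (75 mm by 178 mm) begins 61 mm behind the grasp point.
Start: joints at [-1.238, 0.411, -0.013, 1.596, 0.006, 1.134, -0.082], TCP at [0.244, 0.575, 0.405] pointing down, gripper open.
Joint ranges: [-2.95, 2.95], [-0.29, 1.99], [-1.47, 1.44], [0.14, 2.54], [-1.03, 4.17], [0.13, 1.85], [-2.86, 2.86]. Speed limits (rad/s): [2.39, 2.39, 3.01, 3.01, 3.14, 3.14, 3.14].

## Interface

Orientations are given as [roll, pitch, yaw] about the fixed x, y, z axes, in that order (R = Rz(yaw) Ry(pitch) Rx(roll)).
In Python, from bench import arm, cams gives the robot as it stands.
- The arm moves only by the tool send_rows, never from a script. Its argument "rows" is text: rows parted by semicolons, each of 4 numbers parted by spaces: the shift along the world's x, y, z in mm, then the turn about the world's z in rad. In form: x y z twist; .... A call has 1 to 8 rows; each row shifts and turns the pose as measured when the row begins; what a row does not reach is not made up. A row lasts 1/10 s, in which the tool goes at most 50 mm and 8.59 degrees, less where a joint would pass 70% of its speed; a pose out of reach is approached as far as the arm can. A call is refused whole if a number of a shift passes 50 or a number of a turn 0.15, either way. A call with a gripper value outside its range is refused whole. "grip" is the finger opening in mm, from 0 to 87.8, set as the call begins (left out, the last holds). The fingers move at their own pace and stop on an object; "grip_force" is the grip in N (left out, the last holds). Time passes only in rows, so rows that do not move let the fingers close. It gives the time, the measured TCP pose, the force and the opening at its end, in the units of the state.
- arm.state(): the state, without advancing time (a new reading comes with each control period).
- cams.read_camera(name): name is "scene" or "top" or "wrist"; returns (picture, depth): 400x640x3 uint8, red, green, blue; 400x640 float32, m along the optical axis (not along the pixel's ray), 0 where there is no reading.
- cams.camera_info(name): a dict with "fov_y" (degrees; the focal length in pixels is half the picture's height over the tangent of half this angle, whatever the lens; pixels are square), "cx", "cy" (the principal point, pixels), "camera_from_world" (4x4, takes a point from world to camera coordinates). Camera axes: x right, y down, z forward; pixel columns grow to the right and rows downward; lengths in m; the calibration is good to about 2 mm. A picture is of the moment at which its call begins: read the wrist's pose just before it. camera_info takes no time and is no camera call; for the wrist camera it gives the pose at the moment of the call.
- arm.finish_job(): hands the job in, once; it reports no verdict.
The state is a dict: "time": time; "q": joint angles; "qd": joint speeds; "joint_torque": joint torques, N m; "position": TCP position; "orientation": TCP orientation; "wrist_force": force on the tool from outside, world axes, zero at the start; "ft_torque": the same for the moment, N m; "opening": finger opening in m.
Only numpy, scipy, OpenCV 4.12 (cv2) and the standard library are available. Lean on these libraries where they do the work, as an engineer would, in place of code of your own. Each camera call takes 0.05 s, during which the arm holds its last target.

## Task

Stack the timer clutch squarely in the round pocket of the test rig: the brass star wheel at the bottom, then the larger steel coin weight, then the chrome dome cap on top, dome up. Then press down on the dome cap against the spring platen until the shoulder of the cap (where its straight side ends and the dome begins) is flush with the pocket rim, never driving the platen onto its stop, and finish while still holding it pressed there. Leave the rig's knob and the other things on the bench as they are.

Things in the scene. Friction and masses are not known exactly. Their poses are not given: they have to be found in the camera images.
- rig: grey test rig fixed to the bench, base 215 x 120 mm and 30 mm high. Origin on the bench directly under the pocket's axis; z up; its x axis points from the pocket to the knob console, its y axis along the pocket's two finger slots. Base reaches from x -60 to +155 mm, y +-60 mm; the console (x 60 to 155 mm) is 50 mm high, 77 mm with the knob
- pocket_rim (a point): centre of the pocket's open mouth, level with the rim, 94 mm above the bench. The pocket is round, 61 mm inside diameter, its aluminium walls 8 mm thick and rising from the 30 mm high base, with two opposite open slots 40 mm wide (from rim to base) along the rig's +y and -y so that fingers on either side of a part can go down with it and open again
- platen_top (a point): centre of the top face of the spring platen, a steel disc of 48 mm diameter at the bottom of the pocket; unpressed it lies 38 mm below the rim and 56 mm above the bench (26 mm above the rig's base), and it also moves down as it is pressed
- platen (a joint): downward travel of the spring platen in m: 0 unpressed, 0.016 on its stop. Preloaded spring: it starts to move at 10 N (the weight of the whole stack, about 6.3 N, does not move it) and needs 0.7 N more per mm; with the stack on it, about 4 N of extra push starts it and about 9 N holds it at 8 mm. The stacked cap's shoulder is flush with the rim at 0.008
- star_wheel: brass star wheel with 16 points, 56 mm over the points, 18 mm high, flat on both faces, about 0.26 kg. Origin at the centre of its underside, z up
- big_coin: larger steel coin weight, a plain disc of 56 mm diameter and 14 mm thick, about 0.27 kg. Origin at the centre of its underside, z up
- dome_cap: chrome dome cap of 56 mm diameter: straight side 14 mm high up to the shoulder, then a dome to 25 mm total height with a flat top of 24 mm diameter, about 0.11 kg. Origin at the centre of its underside, z up
- small_coin: smaller steel coin weight, disc 38 mm diameter, 12 mm thick; not part of this job, leave it. Origin at the centre of its underside
- faceplate: dull grey zinc faceplate lying on the bench, 130 x 100 x 5 mm; leave it. Origin at the centre of its underside
- screwdriver: screwdriver lying on the bench, 190 mm long along its x axis; leave it. Origin under its middle
- grease_tin: closed tin, 60 mm diameter, 60 mm high; leave it. Origin at the centre of its underside
- knob_mark (a point): outer end of the white mark on top of the rig's large fluted black knob, 24 mm from the knob's axis (which stands at x 107.5 mm, y 0 in the rig's frame), 77 mm above the bench; leave the knob as set
Mind the look-alikes: they are no part of the job. What is shaped like the dome_cap but blue or purple is not meant. Several things have the shape of the star_wheel; the one meant has the colours described above.

How it is judged:
On the way, in this order (a step that is already met when the one before it is completed fails the run):
1. the star wheel lies flat on the platen in the pocket (horizontal distance between star_wheel and pocket_rim below 0.005 m and angle between star_wheel's own z axis and vertical below 0.06 rad and z of star_wheel in the frame of platen_top between -0.003 and 0.003 m), for 0.2 s.
2. the larger coin weight lies flat on the star wheel in the pocket (all of step 1 and horizontal distance between big_coin and pocket_rim below 0.005 m and angle between big_coin's own z axis and vertical below 0.06 rad and z of big_coin in the frame of star_wheel between 0.015 and 0.021 m), for 0.2 s.
3. the dome cap sits square on the coin weight, dome up, in the pocket (all of step 2 and horizontal distance between dome_cap and pocket_rim below 0.005 m and angle between dome_cap's own z axis and vertical below 0.06 rad and z of dome_cap in the frame of big_coin between 0.011 and 0.017 m), for 0.2 s.
At the end, for the whole second after the job is handed in: star wheel, larger coin, dome cap stacked in that order in the pocket (axis within 5 mm, flat on one another within 3 mm, tilt under 0.06 rad); fingers press the cap with over 1.5 N, platen still at 5 to 11 mm, so the shoulder is flush with the rim within 3 mm (all of step 3 and value of joint platen between 0.005 and 0.011 m and velocity of joint platen between -0.005 and 0.005 m/s and contact force between the fingers and dome_cap above 1.5 N); the arm keeps its last pose, push and grip.
It fails at once if the platen is driven onto its stop (value of joint platen above 0.0152 m).
It fails at once if another thing on the bench is moved more than 20 mm, or the knob is turned (its mark moves more than 8 mm) (distance of any of small_coin, faceplate, screwdriver, grease_tin from where it was at the start of the episode above 0.02 m or distance of knob_mark from where it was at the start of the episode above 0.008 m).
It also fails if it takes over 69 s, if anything falls off the work surface, if the arm or the gripper's body presses on something with over 40 N, if the wrist force passes 120 N, or if a joint passes its speed limit or range.

## Working session

There is one attempt and no reset: what is moved stays moved. The work goes in short steps, Python scripts to look and compute and a tool call to move; the robot and the scene stay as the last step left them, time stands still between calls to the robot, and variables do not carry over. Pictures are saved under pics/ and viewed, and the job is handed in when it is done.

Besides the shell and the picture viewer there is one more tool, called after "Call:" as a command line: name --argument value ..., lists and objects as JSON in quotes. send_rows: Moves the arm, as the interface text tells. Its arguments: {"type":"object","properties":{"rows":{"type":"string"},"grip":{"type":"number"},"grip_force":{"type":"number"}},"required":["rows"]}

```bash
ls; mkdir -p pics; cat > h.py <<'E'
import numpy as np, cv2, sys
from bench import arm, cams
def grab(n,tag):
    info=cams.camera_info(n); im,d=cams.read_camera(n)
    cv2.imwrite(f'pics/{tag}.png',im[:,:,::-1]); np.savez(f'pics/{tag}.npz',im=im,d=d,T=info['camera_from_world'],f=200/np.tan(np.radians(info['fov_y'])/2),cx=info['cx'],cy=info['cy'])
    return info
def load(tag): return np.load(f'pics/{tag}.npz')
def pts(z):
    d=z['d'];v,u=np.mgrid[0:400,0:640]
    P=np.stack([(u-z['cx'])/z['f']*d,(v-z['cy'])/z['f']*d,d],-1)
    T=np.linalg.inv(z['T']); W=P@T[:3,:3].T+T[:3,3]; W[d==0]=np.nan
    return W
def st():
    s=arm.state(); print({k:np.round(s[k],4).tolist() for k in s if k not in('qd','joint_torque')})
E
python3 - <<'E'
from h import *
st()
for n in ('scene','top'): print(grab(n,n+'0'))
st()
E
```

```text
pics
{'time': 0.0, 'q': [-1.2382, 0.4119, -0.0127, 1.597, 0.0056, 1.1343, -0.0822], 'position': [0.2438, 0.5753, 0.4038], 'orientation': [-1.4874, 1.5692, -1.8882], 'wrist_force': [-0.0722, 0.4728, 0.7394], 'ft_torque': [-0.0055, -0.0148, -0.0783], 'opening': 0.0876}
{'fov_y': 57.87383848736388, 'cx': 316.23973753776926, 'cy': 199.44296579850652, 'camera_from_world': array([[ 0.52909648,  0.84852441,  0.00795238, -0.28940128],
       [ 0.59433532, -0.36387564, -0.71718898, -0.29479351],
       [-0.60565868,  0.38418855, -0.69683335,  1.50486208],
       [ 0.        ,  0.        ,  0.        ,  1.        ]])}
{'fov_y': 48.757575697656954, 'cx': 319.38260159578095, 'cy': 197.31155861219102, 'camera_from_world': array([[ 0.01629108, -0.99985895, -0.00408379, -0.0145852 ],
       [-0.99770137, -0.01598696, -0.06585131,  0.59016817],
       [ 0.06577673,  0.00514719, -0.99782109,  1.12033858],
       [ 0.        ,  0.        ,  0.        ,  1.        ]])}
{'time': 0.1, 'q': [-1.2382, 0.4118, -0.0127, 1.5969, 0.0056, 1.1343, -0.0822], 'position': [0.2438, 0.5753, 0.4039], 'orientation': [-1.5012, 1.5694, -1.9021], 'wrist_force': [0.156, -0.1385, 0.9913], 'ft_torque': [-0.0018, -0.0245, 0.0143], 'opening': 0.088}
```

View pics/scene0.png

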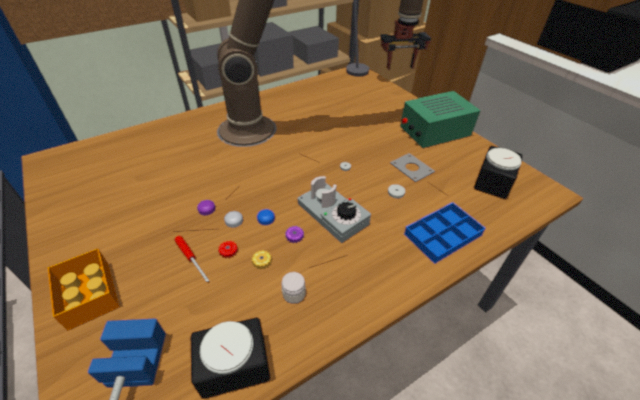

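View pics/top0.png

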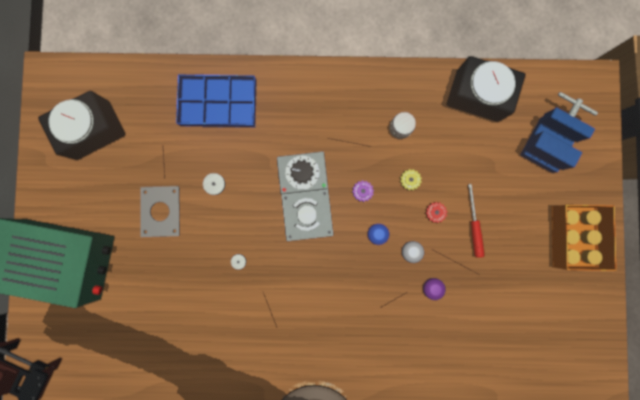

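The top picture shows the rig at (307,195) with its pocket at (307,214) and knob at (301,171). The brass star is at (411,180), the chrome cap at (413,252), the big coin at (213,184) and the small coin at (238,262). The look-alikes are red, purple and blue.

```bash
python3 - <<'E'
from h import *
z=load('top0');W=pts(z);im=z['im']
def up(u0,v0,w,h,s,n):
    cv2.imwrite(f'pics/{n}.png',cv2.resize(im[v0:v0+h,u0:u0+w,::-1],None,fx=s,fy=s,interpolation=cv2.INTER_CUBIC))
up(270,140,80,110,5,'rig_c'); up(340,150,140,160,5,'parts_c')
# height-based blobs
for n,(u,v),r,zr in [('star',(411,180),16,(.006,.03)),('cap',(413,252),16,(.008,.04)),('coin',(213,184),16,(.006,.03)),('small',(238,262),12,(.004,.03)),('pocketwall',(307,214),22,(.08,.11)),('knob',(301,171),22,(.065,.09)),('base',(307,200),60,(.02,.04)),('console',(303,175),35,(.04,.06)),('tin',(403,124),18,(.05,.08))]:
    w=W[v-r:v+r+1,u-r:u+r+1]; m=(w[...,2]>zr[0])&(w[...,2]<zr[1])
    p=w[m]
    rect=cv2.minAreaRect((p[:,:2]*1000).astype(np.float32)) if len(p)>4 else None
    print(n,len(p),p.mean(0).round(4),np.median(p[:,2]).round(4),(p.min(0)+p.max(0))[:2]/2, np.ptp(p,axis=0).round(3),rect)
E
```

```text
star 332 [ 0.6403 -0.2404  0.0172] 0.0176 [ 0.63909457 -0.23707474] [0.077 0.07  0.017] ((645.0118408203125, -243.51979064941406), (56.501930236816406, 83.4970474243164), 33.885929107666016)
cap 380 [ 0.455  -0.2458  0.0217] 0.0225 [ 0.45997872 -0.24682318] [0.064 0.053 0.022] ((454.2312316894531, -247.58413696289062), (55.282955169677734, 55.02524185180664), 40.994354248046875)
coin 368 [0.6214 0.2711 0.0138] 0.0138 [0.62123653 0.2789093 ] [0.053 0.07  0.014] ((620.7238159179688, 277.8474426269531), (53.16957092285156, 68.31726837158203), 4.470711708068848)
small 181 [0.4211 0.202  0.0117] 0.012 [0.41859275 0.20472767] [0.06  0.058 0.014] ((419.1744079589844, 203.4043731689453), (48.64182662963867, 67.46546173095703), 12.835609436035156)
pocketwall 172 [0.5456 0.0259 0.0937] 0.0939 [0.54468732 0.02493824] [0.077 0.061 0.019] ((544.61572265625, 25.059646606445312), (77.69129943847656, 55.782981872558594), 6.137080192565918)
knob 416 [0.6504 0.0393 0.0765] 0.0766 [0.65097008 0.03987244] [0.059 0.057 0.016] ((650.518798828125, 39.352081298828125), (58.02408218383789, 57.5989875793457), 37.176414489746094)
base 1760 [0.5457 0.0219 0.0298] 0.03 [ 0.55564687 -0.01852713] [0.152 0.219 0.018] ((553.2417602539062, -25.31987762451172), (123.25642395019531, 227.29464721679688), 9.462200164794922)
console 1426 [0.6447 0.0386 0.0506] 0.0503 [0.62958262 0.03985399] [0.148 0.128 0.019] ((625.6605224609375, 36.47800827026367), (146.34963989257812, 119.99671936035156), 7.417616367340088)
tin 404 [ 0.7775 -0.2143  0.0593] 0.0598 [ 0.77693335 -0.21478059] [0.055 0.057 0.016] ((778.0051879882812, -214.82064819335938), (55.489505767822266, 55.460269927978516), 64.70901489257812)
```

View pics/rig_c.png

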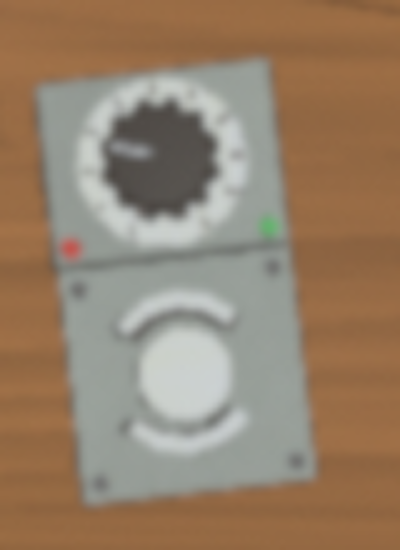

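View pics/parts_c.png

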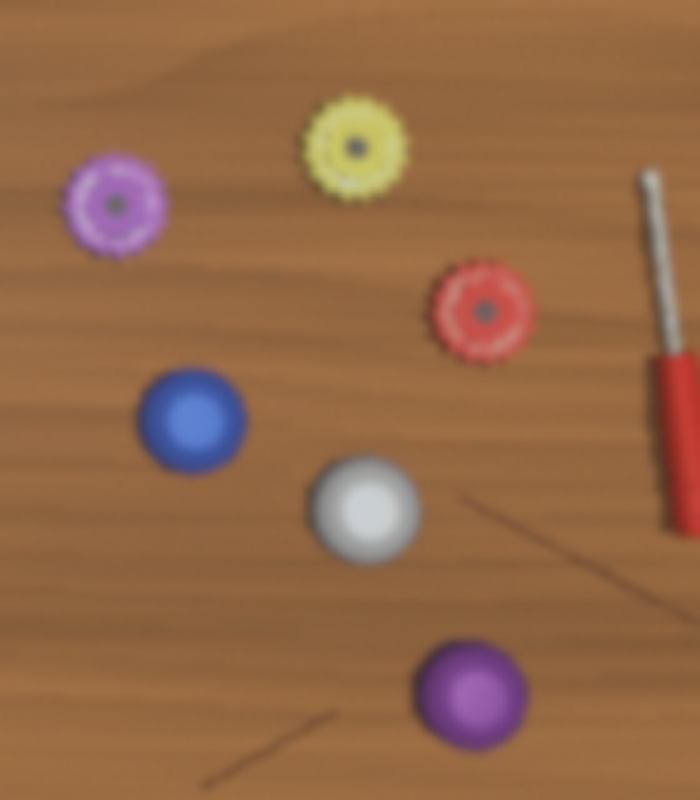

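```bash
cat >> h.py <<'E'
from scipy.spatial.transform import Rotation as R
def axes():
    s=arm.state(); m=R.from_euler('xyz',s['orientation']).as_matrix(); y=m[:,1]
    a=np.arctan2(y[1],y[0]); print('t',s['time'],'pos',np.round(s['position'],4),'F',np.round(s['wrist_force'],2),'open',round(float(s['opening']),4),'x',np.round(m[:,0],3),'jaw dir',round(float(a),4)); return s,a
def togo(x,y,z,jaw):
    s,a=axes(); d=(np.array([x,y,z])-s['position'])*1000
    t=(jaw-a+np.pi/2)%np.pi-np.pi/2
    print('togo mm',d.round(1),'twist',round(float(t),4),'q7',s['q'][6]); 
E
python3 - <<'E'
from h import *
togo(.5445,.0256,.404,np.pi/2+.128)
E
```

```text
t 0.1 pos [0.2438 0.5753 0.4039] F [ 0.16 -0.14  0.99] open 0.088 x [-0.    -0.001 -1.   ] jaw dir 1.17
togo mm [ 3.007e+02 -5.497e+02  1.000e-01] twist 0.5288 q7 -0.0821979091208264
```

Call:
send_rows --rows "25 -45 0 0;25 -45 0 0;25 -45 0 0;25 -45 0 0;25 -45 0 0;25 -45 0 0;25 -45 0 0;25 -45 0 0" --grip 87

```text
time: 0.9
position: [0.4324, 0.2248, 0.4003]
orientation: [-2.307, 1.565, -2.695]
wrist_force: [0.8, 0.7, 0.6]
opening: 0.0871
```

Call:
send_rows --rows "24 -43 0 0.13;24 -43 0 0.13;24 -43 0 0.13;24 -43 0 0.13;12 -20 3 0.06;0 0 0 0"

```text
time: 1.5
position: [0.5351, 0.0356, 0.4027]
orientation: [-2.168, 1.562, -2.003]
wrist_force: [0.0, 0.5, 0.0]
opening: 0.0873
```

```bash
python3 - <<'E'
from h import *
togo(.5445,.0256,.404,np.pi/2+.128)
grab('wrist','w1'); 
E
```

```text
t 1.5 pos [0.5351 0.0356 0.4027] F [0.02 0.51 0.02] open 0.0873 x [-0.004 -0.008 -1.   ] jaw dir 1.7356
togo mm [  9.4 -10.    1.3] twist -0.0368 q7 1.6415026193922673
```

View pics/w1.png

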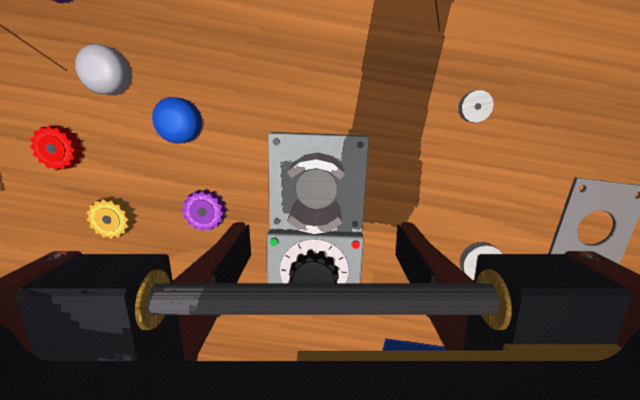

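The wrist picture shows the pocket at (316,188) between the open fingers, with the brass star at (108,218), the chrome cap at (103,69) and the big coin partly hidden at (483,265).

```bash
python3 - <<'E'
from h import *
z=load('w1');W=pts(z)
from scipy.optimize import least_squares
def fit(p,r0=None):
    f=lambda q:np.hypot(p[:,0]-q[0],p[:,1]-q[1])-q[2]
    r=least_squares(f,[*p[:,:2].mean(0),.028],loss='soft_l1',f_scale=.001);return r.x.round(4)
def blob(n,u,v,r,zr):
    w=W[max(0,v-r):v+r+1,u-r:u+r+1]; m=(w[...,2]>zr[0])&(w[...,2]<zr[1]); p=w[m]
    c=(p[:,:2]*1e3).astype(np.float32); 
    print(n,len(p),p.mean(0).round(4),np.median(p[:,2]).round(4),'minc',cv2.minEnclosingCircle(c),'rect',cv2.minAreaRect(c))
    return p
blob('rim',316,188,40,(.090,.098))
blob('platen',316,188,25,(.052,.060))
blob('star',108,218,32,(.0145,.022))
blob('cap',103,69,36,(.0215,.03))
blob('capall',103,69,36,(.007,.03))
blob('coin',483,265,30,(.011,.02))
blob('console',316,258,60,(.045,.055))
z=load('top0');W=pts(z)
blob('Tplaten',307,214,12,(.052,.060))
blob('Trim',307,214,22,(.09,.098))
blob('Tstar',411,180,16,(.0145,.022))
blob('Tcap',413,252,16,(.0215,.03))
blob('Tcoin',213,184,16,(.012,.02))
E
```

```text
rim 861 [0.5396 0.0262 0.0935] 0.0936 minc ((545.8801879882812, 27.06662368774414), 39.18207550048828) rect ((543.4449462890625, 26.762409210205078), (72.93367767333984, 57.670780181884766), 7.120704174041748)
platen 1379 [0.5466 0.0274 0.0557] 0.0557 minc ((545.0482788085938, 26.985403060913086), 38.287254333496094) rect ((545.5564575195312, 27.068862915039062), (61.32636642456055, 56.61138916015625), 8.144132614135742)
star 1175 [ 0.6419 -0.2389  0.0172] 0.0172 minc ((642.4465942382812, -238.83937072753906), 28.099733352661133) rect ((642.6788940429688, -239.3551025390625), (54.33341979980469, 53.425140380859375), 22.43657684326172)
cap 1041 [ 0.456  -0.2446  0.0238] 0.0239 minc ((455.89434814453125, -244.23805236816406), 22.47868537902832) rect ((455.6321716308594, -244.52850341796875), (41.419315338134766, 42.82096862792969), 13.58519172668457)
capall 2042 [ 0.4558 -0.2396  0.0204] 0.0216 minc ((456.54205322265625, -245.15072631835938), 28.10589599609375) rect ((456.0433654785156, -243.86659240722656), (55.03803634643555, 52.78573226928711), 0.23755085468292236)
coin 484 [0.6171 
[... 761 characters left out ...]
, (77.43118286132812, 53.552001953125), 6.5438232421875)
Tstar 281 [ 0.6408 -0.2412  0.0179] 0.018 minc ((640.3713989257812, -241.39273071289062), 27.253419876098633) rect ((640.9090576171875, -240.9417266845703), (50.27275085449219, 50.729164123535156), 7.789492607116699)
Tcap 215 [ 0.4542 -0.247   0.0247] 0.0245 minc ((454.4156494140625, -246.36085510253906), 24.084001541137695) rect ((455.39422607421875, -246.3487548828125), (43.2422981262207, 45.914451599121094), 0.9848844408988953)
Tcoin 283 [0.6219 0.2713 0.0147] 0.0145 minc ((621.6838989257812, 271.590087890625), 27.84622573852539) rect ((621.6390991210938, 271.3614807128906), (54.00584030151367, 52.96141815185547), 29.15281105041504)
```

Call:
send_rows --rows "18 -46 0 -0.02;18 -46 0 -0.01;18 -46 0 0;18 -46 0 0;18 -46 0 0;18 -46 -25 0;6 -15 -45 0;0 0 0 0"

```text
time: 2.35
position: [0.6484, -0.2403, 0.3303]
orientation: [2.768, 1.562, 2.913]
wrist_force: [-0.8, 1.0, -0.3]
opening: 0.0867
```

```bash
python3 - <<'E'
from h import *
togo(.6415,-.240,.187,np.pi/2+.128)
E
```

```text
t 2.35 pos [ 0.6484 -0.2403  0.3303] F [-0.84  1.04 -0.32] open 0.0867 x [-0.008  0.002 -1.   ] jaw dir 1.7151
togo mm [  -6.9    0.3 -143.3] twist -0.0163 q7 2.1554284087183664
```

```bash
cat >> h.py <<'E'
def togo(x,y,ztip,jaw):
    s,a=axes(); m=R.from_euler('xyz',s['orientation']).as_matrix()
    tip=np.array(s['position'])+.182*m[:,0]; d=(np.array([x,y,ztip])-tip)*1000
    t=(jaw-a+np.pi/2)%np.pi-np.pi/2
    print('tip',tip.round(4),'togo mm',d.round(1),'twist',round(float(t),4),'q7',round(s['q'][6],3))
def blob(W,n,u,v,r,zr):
    w=W[max(0,v-r):v+r+1,max(0,u-r):u+r+1]; m=(w[...,2]>zr[0])&(w[...,2]<zr[1]); p=w[m]
    c=(p[:,:2]*1e3).astype(np.float32)
    if len(c)<5: print(n,'none'); return
    print(n,len(p),p.mean(0).round(4),'minc',np.round(np.hstack(cv2.minEnclosingCircle(c)),1))
E
python3 - <<'E'
from h import *
st()
togo(.6415,-.240,.003,np.pi/2+.128)
grab('wrist','w2')
E
```

```text
{'time': 2.35, 'q': [0.0825, 0.6016, 0.3125, 1.5081, -0.1984, 1.0717, 2.1554], 'position': [0.6484, -0.2403, 0.3303], 'orientation': [2.7684, 1.5624, 2.9127], 'wrist_force': [-0.8381, 1.0444, -0.3245], 'ft_torque': [0.0975, 0.0439, -0.0227], 'opening': 0.0867}
t 2.35 pos [ 0.6484 -0.2403  0.3303] F [-0.84  1.04 -0.32] open 0.0867 x [-0.008  0.002 -1.   ] jaw dir 1.7151
tip [ 0.6469 -0.24    0.1483] togo mm [  -5.4   -0.  -145.3] twist -0.0163 q7 2.155
```

View pics/w2.png

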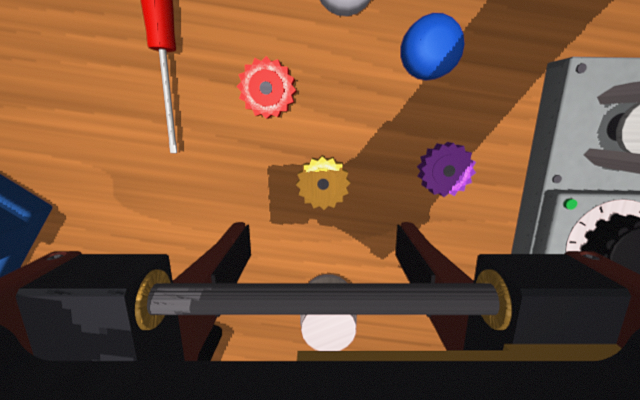

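The wrist picture shows the brass star at (323,184), centred between the fingers, with the tin behind at (330,320).

```bash
python3 - <<'E'
from h import *
W=pts(load('w2')); blob(W,'star',323,184,40,(.0145,.022))
E
```

```text
star 1947 [ 0.642  -0.2399  0.0172] minc [ 642.6 -239.8   27.8]
```

Call:
send_rows --rows "-2 0 -35 -0.01;-1 0 -35 0;-1 0 -15 0;0 0 0 0"

```text
time: 2.8
position: [0.6486, -0.2305, 0.2557]
orientation: [0.379, 1.563, 0.52]
wrist_force: [0.2, -0.4, 0.2]
opening: 0.0872
```

```bash
python3 - <<'E'
from h import *
togo(.6415,-.240,.003,np.pi/2+.128)
grab('wrist','w3')
W=pts(load('w3')); blob(W,'star',323,190,70,(.0145,.022))
E
```

```text
t 2.8 pos [ 0.6486 -0.2305  0.2557] F [ 0.22 -0.4   0.19] open 0.0872 x [ 0.007  0.004 -1.   ] jaw dir 1.712
tip [ 0.6498 -0.2298  0.0737] togo mm [ -8.3 -10.2 -70.7] twist -0.0132 q7 2.164
star 3364 [ 0.6415 -0.2399  0.0171] minc [ 642.4 -239.7   27.8]
```

View pics/w3.png

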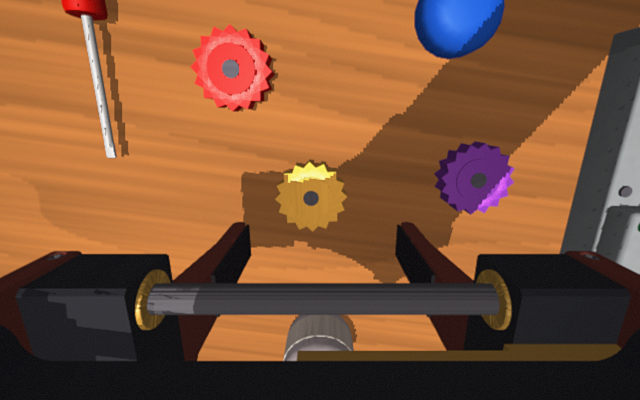

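The star sits at about (0.642, -0.240) and is at (311,197) in this picture. The arm drifted about 10 mm in y while descending, so I'll correct that before going down further.

Call:
send_rows --rows "-8 -10 0 -0.01;0 0 0 0;0 0 0 0"

```text
time: 3.15
position: [0.6422, -0.2407, 0.2631]
orientation: [-0.016, 1.555, 0.116]
wrist_force: [0.9, -0.2, -0.2]
opening: 0.087
```

```bash
python3 - <<'E'
from h import *
togo(.642,-.240,.003,np.pi/2+.128)
E
```

```text
t 3.15 pos [ 0.6422 -0.2407  0.2631] F [ 0.89 -0.2  -0.24] open 0.087 x [ 0.016  0.002 -1.   ] jaw dir 1.7027
tip [ 0.6451 -0.2403  0.0811] togo mm [ -3.1   0.3 -78.1] twist -0.0039 q7 2.173
```

Call:
send_rows --rows "-2 0 -15 0;0 0 -15 0;0 0 -15 0;0 0 -10 0;0 0 0 0"

```text
time: 3.65
position: [0.6396, -0.2411, 0.2036]
orientation: [-0.015, 1.554, 0.115]
wrist_force: [-0.3, -0.4, -0.4]
opening: 0.0867
```

```bash
python3 - <<'E'
from h import *
togo(.642,-.240,.003,np.pi/2+.128)
E
```

```text
t 3.65 pos [ 0.6396 -0.2411  0.2036] F [-0.27 -0.38 -0.39] open 0.0867 x [ 0.016  0.002 -1.   ] jaw dir 1.7016
tip [ 0.6425 -0.2407  0.0217] togo mm [ -0.5   0.7 -18.7] twist -0.0028 q7 2.192
```

Call:
send_rows --rows "0 1 -9 0;0 0 -7 0;0 0 0 0;0 0 0 0"

```text
time: 4.05
position: [0.6396, -0.2398, 0.1853]
orientation: [0.008, 1.556, 0.139]
wrist_force: [-0.2, -0.2, 0.8]
opening: 0.0869
```

```bash
python3 - <<'E'
from h import *
togo(.642,-.240,.003,np.pi/2+.128)
E
```

```text
t 4.05 pos [ 0.6396 -0.2398  0.1853] F [-0.22 -0.18  0.77] open 0.0869 x [ 0.015  0.002 -1.   ] jaw dir 1.7018
tip [ 0.6424 -0.2395  0.0033] togo mm [-0.4 -0.5 -0.3] twist -0.003 q7 2.196
```

Close on the star.

Call:
send_rows --rows "0 0 0 0;0 0 0 0;0 0 0 0;0 0 0 0;0 0 0 0;0 0 0 0" --grip 48 --grip_force 25

```text
time: 4.65
position: [0.6402, -0.2401, 0.187]
orientation: [-0.059, 1.553, 0.072]
wrist_force: [0.4, 0.1, -1.9]
opening: 0.0556
```

```bash
python3 - <<'E'
from h import *
togo(.642,-.240,.003,np.pi/2+.128)
E
```

```text
t 4.65 pos [ 0.6402 -0.2401  0.187 ] F [ 0.43  0.11 -1.9 ] open 0.0556 x [ 0.018  0.001 -1.   ] jaw dir 1.7018
tip [ 0.6434 -0.2399  0.005 ] togo mm [-1.4 -0.1 -2. ] twist -0.003 q7 2.196
```

Call:
send_rows --rows "0 0 15 0;0 0 25 0;0 0 35 0;0 0 40 0;0 0 30 0;0 0 10 0"

```text
time: 5.25
position: [0.6373, -0.2393, 0.348]
orientation: [0.169, 1.56, 0.3]
wrist_force: [0.7, -0.2, -2.2]
opening: 0.0556
```

```bash
python3 - <<'E'
from h import *
togo(.545,.0263,.15,np.pi/2+.128)
grab('wrist','w4')
W=pts(load('w4')); 
E
```

```text
t 5.25 pos [ 0.6373 -0.2393  0.348 ] F [ 0.73 -0.21 -2.2 ] open 0.0556 x [ 0.011  0.003 -1.   ] jaw dir 1.7011
tip [ 0.6393 -0.2388  0.166 ] togo mm [-94.3 265.1 -16. ] twist -0.0023 q7 2.148
```

View pics/w4.png

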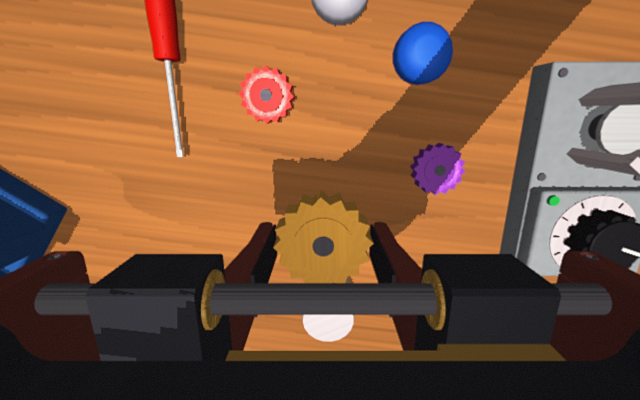

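The star is held level between the pads and is centred at (323,240). Next I'll measure where it sits in the hand.

```bash
cat >> h.py <<'E'
def held(tag,u,v,r,hmin,hmax):
    "fit top plane of held part; report centre & tilt"
    W=pts(load(tag)); w=W[v-r:v+r+1,u-r:u+r+1].reshape(-1,3); p=w[(w[:,2]>hmin)&(w[:,2]<hmax)]
    A=np.c_[p[:,:2]-p[:,:2].mean(0),np.ones(len(p))]
    c,*_=np.linalg.lstsq(A,p[:,2],rcond=None); res=p[:,2]-A@c
    k=abs(res)<.002; c,*_=np.linalg.lstsq(A[k],p[k,2],rcond=None)
    print('held',len(p),'z',c[2].round(4),'slopes',c[:2].round(3),'mean',p[:,:2].mean(0).round(4),'minc',np.round(np.hstack(cv2.minEnclosingCircle((p[k,:2]*1e3).astype(np.float32))),1)); return p
E
python3 - <<'E'
from h import *
p=held('w4',323,240,47,.165,.20)
print(np.percentile(p[:,2],[5,25,50,75,95]))
s=load('w4');W=pts(s)
for v in range(195,285,10): print(v,W[v,300].round(4),W[v,345].round(4))
E
```

```text
held 6765 z 0.1781 slopes [0.008 0.002] mean [ 0.6352 -0.2386] minc [ 638.  -238.5   27.9]
[0.17153025 0.17745347 0.17805746 0.17867447 0.17943516]
195 [ 6.627e-01 -2.613e-01 -2.000e-04] [ 6.561e-01 -2.095e-01 -6.000e-04]
205 [ 0.6162 -0.2534  0.1779] [ 0.6158 -0.2285  0.1691]
215 [ 0.6221 -0.2528  0.1771] [ 0.6192 -0.2286  0.1764]
225 [ 0.6277 -0.2522  0.1776] [ 0.6242 -0.228   0.1784]
235 [ 0.6331 -0.2515  0.1787] [ 0.6296 -0.2272  0.1793]
245 [ 0.639  -0.2509  0.1786] [ 0.6355 -0.2263  0.1793]
255 [ 0.6451 -0.2502  0.1787] [ 0.6415 -0.2254  0.1794]
265 [ 0.6518 -0.2495  0.1777] [ 0.6484 -0.2243  0.178 ]
275 [ 0.658  -0.2488  0.178 ] [ 0.6547 -0.2233  0.178 ]
```

Call:
send_rows --rows "-8 20 0 0;-14 40 0 0;-16 45 0 0;-16 45 0 0;-16 45 0 0;-14 40 0 0;-8 20 0 0;0 0 0 0"

```text
time: 6.1
position: [0.5355, 0.0232, 0.3394]
orientation: [2.642, 1.569, 2.77]
wrist_force: [-0.4, -0.4, -2.5]
opening: 0.0552
```

```bash
python3 - <<'E'
from h import *
togo(.545,.0263,.15,np.pi/2+.128)
E
```

```text
t 6.1 pos [0.5355 0.0232 0.3394] F [-0.36 -0.44 -2.47] open 0.0552 x [-0.002  0.001 -1.   ] jaw dir 1.6991
tip [0.5352 0.0233 0.1574] togo mm [ 9.8  3.  -7.4] twist -0.0003 q7 1.675
```

Call:
send_rows --rows "11 3 -5 0;0 0 0 0;0 0 0 0"

```text
time: 6.4
position: [0.5476, 0.0247, 0.3321]
orientation: [-2.981, 1.567, -2.854]
wrist_force: [-0.6, -0.1, -2.0]
opening: 0.0554
```

```bash
python3 - <<'E'
from h import *
togo(.5463,.026,.06,np.pi/2+.128)
grab('wrist','w5')
s,a=axes(); tz=s['position'][2]-.182
held('w5',323,240,47,tz+.005,tz+.02)
z=load('w5'); W=pts(z); m=(W[...,2]>.090)&(W[...,2]<.0975)
v,u=np.where(m); print(u.min(),u.max(),v.min(),v.max(),len(u))
E
```

```text
t 6.4 pos [0.5476 0.0247 0.3321] F [-0.6  -0.06 -2.03] open 0.0554 x [-0.004 -0.001 -1.   ] jaw dir 1.6981
tip [0.5469 0.0245 0.1501] togo mm [ -0.6   1.5 -90.1] twist 0.0007 q7 1.679
t 6.45 pos [0.5476 0.0247 0.3321] F [ 0.38 -0.74 -2.41] open 0.0554 x [-0.004 -0.001 -1.   ] jaw dir 1.6979
held 6468 z 0.1624 slopes [-0.014 -0.002] mean [0.5436 0.0247] minc [545.8  24.8  27.9]
288 364 158 183 884
```

View pics/w5.png

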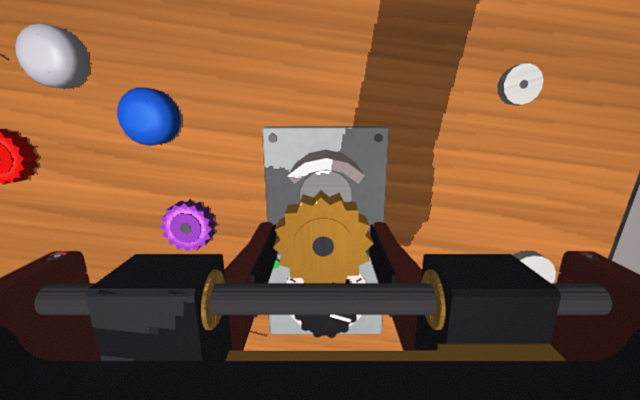

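```bash
cat >> h.py <<'E'
from scipy.optimize import minimize
def ring(tag,u0,u1,v0,v1,lo=.091,hi=.0975):
    W=pts(load(tag))[v0:v1,u0:u1].reshape(-1,3); p=W[(W[:,2]>lo)&(W[:,2]<hi)][:,:2]*1e3
    def cost(c):
        r=np.hypot(*(p-c).T); return np.sum(np.clip(30.5-r,0,None)+np.clip(r-38.5,0,None))
    X=np.arange(536,555,.5);Y=np.arange(16,37,.5)
    C=np.array([[cost((x,y)) for y in Y] for x in X]); m=C<=C.min()*1.1+len(p)*.02
    ii,jj=np.where(m); print(tag,len(p),'min',C.min().round(1),'centre',X[ii].mean().round(2),Y[jj].mean().round(2),'range',X[ii].min(),X[ii].max(),Y[jj].min(),Y[jj].max())
E
python3 - <<'E'
from h import *
ring('w1',276,360,140,235); ring('w5',280,370,150,190); ring('top0',285,330,192,236)
E
```

```text
w1 961 min 17.9 centre 545.75 27.25 range 545.5 546.0 26.5 28.0
w5 868 min 7.8 centre 545.35 27.1 range 545.0 546.0 26.0 28.0
top0 146 min 1.8 centre 544.75 25.75 range 544.5 545.0 24.5 27.0
```

Call:
send_rows --rows "0 2 -10 0;0 0 -15 0;0 0 -10 0;0 0 0 0"

```text
time: 6.85
position: [0.548, 0.0237, 0.2942]
orientation: [-2.732, 1.567, -2.61]
wrist_force: [-0.8, -0.0, -2.2]
opening: 0.0556
```

```bash
python3 - <<'E'
from h import *
togo(.5463,.0265,.062,np.pi/2+.128)
grab('wrist','w6')
s,a=axes(); tz=s['position'][2]-.182
held('w6',323,240,47,tz+.005,tz+.02)
ring('w6',270,380,140,200)
E
```

```text
t 6.85 pos [0.548  0.0237 0.2942] F [-0.82 -0.01 -2.23] open 0.0556 x [-0.004 -0.002 -1.   ] jaw dir 1.6927
tip [0.5473 0.0233 0.1122] togo mm [ -1.    3.2 -50.2] twist 0.0061 q7 1.692
t 6.9 pos [0.5482 0.0237 0.2948] F [ 0.14 -0.75 -1.8 ] open 0.0554 x [-0.003 -0.002 -1.   ] jaw dir 1.6927
held 6447 z 0.1245 slopes [-0.013 -0.003] mean [0.5441 0.0235] minc [546.   23.5  27.9]
w6 1247 min 14.4 centre 545.28 27.11 range 545.0 545.5 26.0 28.0
```

View pics/w6.png

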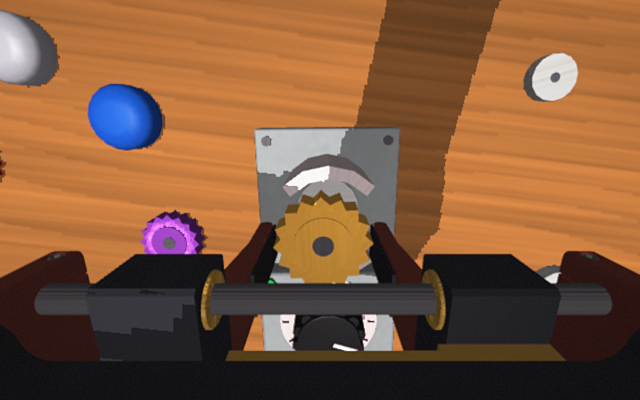

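The star needs about +3.4 mm in y relative to the pocket, and in the picture it sits slightly left of the rim arc's centre at (329,172).

Call:
send_rows --rows "-1 3.5 0 0.005;0 0 0 0;0 0 0 0"

```text
time: 7.2
position: [0.5475, 0.0273, 0.2958]
orientation: [-2.387, 1.568, -2.261]
wrist_force: [0.5, -0.2, -2.4]
opening: 0.0555
```

```bash
python3 - <<'E'
from h import *
togo(.5463,.0265,.062,np.pi/2+.128)
grab('wrist','w7')
s,a=axes(); tz=s['position'][2]-.182
held('w7',323,240,47,tz+.005,tz+.02)
ring('w7',270,380,140,200)
E
```

```text
t 7.2 pos [0.5475 0.0273 0.2958] F [ 0.5  -0.24 -2.43] open 0.0555 x [-0.002 -0.002 -1.   ] jaw dir 1.6976
tip [0.5472 0.0269 0.1138] togo mm [ -0.9  -0.4 -51.8] twist 0.0012 q7 1.689
t 7.25 pos [0.5475 0.0274 0.2958] F [ 0.72 -0.42 -1.8 ] open 0.0553 x [-0.001 -0.002 -1.   ] jaw dir 1.6977
held 6457 z 0.1261 slopes [-0.01  -0.003] mean [0.5439 0.0271] minc [545.9  27.   27.9]
w7 1229 min 14.9 centre 545.28 27.11 range 545.0 545.5 26.0 28.0
```

Call:
send_rows --rows "-0.5 0 -8 0;0 0 -8 0;0 0 -8 0;0 0 -6 0"

```text
time: 7.65
position: [0.5472, 0.0276, 0.2647]
orientation: [-0.974, 1.569, -0.847]
wrist_force: [0.2, -0.5, -2.2]
opening: 0.0554
```

```bash
python3 - <<'E'
from h import *
togo(.5463,.0269,.062,np.pi/2+.128)
E
```

```text
t 7.65 pos [0.5472 0.0276 0.2647] F [ 0.23 -0.54 -2.16] open 0.0554 x [ 0.001 -0.001 -1.   ] jaw dir 1.6981
tip [0.5474 0.0274 0.0827] togo mm [ -1.1  -0.5 -20.7] twist 0.0007 q7 1.703
```

Call:
send_rows --rows "-1 -0.5 -7 0;0 0 -6 0;0 0 -3 0;0 0 0 0"

```text
time: 8.05
position: [0.5456, 0.0269, 0.2454]
orientation: [-2.515, 1.568, -2.388]
wrist_force: [0.1, 0.6, -1.8]
opening: 0.0553
```

```bash
python3 - <<'E'
from h import *
togo(.5463,.0269,.062,np.pi/2+.128)
E
```

```text
t 8.05 pos [0.5456 0.0269 0.2454] F [ 0.11  0.58 -1.79] open 0.0553 x [-0.002 -0.002 -1.   ] jaw dir 1.6979
tip [0.5453 0.0265 0.0634] togo mm [ 1.   0.4 -1.4] twist 0.0009 q7 1.712
```

Call:
send_rows --rows "0 0 -2 0;0 0 0 0;0 0 0 0"

```text
time: 8.35
position: [0.546, 0.0268, 0.2437]
orientation: [-2.22, 1.569, -2.093]
wrist_force: [-0.3, -1.1, -2.7]
opening: 0.0553
```

```bash
python3 - <<'E'
from h import *
togo(.5463,.0269,.062,np.pi/2+.128)
E
```

```text
t 8.35 pos [0.546  0.0268 0.2437] F [-0.29 -1.09 -2.74] open 0.0553 x [-0.001 -0.002 -1.   ] jaw dir 1.6978
tip [0.5458 0.0265 0.0617] togo mm [0.5 0.4 0.3] twist 0.001 q7 1.713
```

Call:
send_rows --rows "0 0 -1 0;0 0 0 0;0 0 0 0;0 0 0 0;0 0 0 0" --grip 80

```text
time: 8.85
position: [0.5468, 0.0269, 0.2441]
orientation: [-0.565, 1.568, -0.438]
wrist_force: [-0.2, -0.2, -0.3]
opening: 0.0799
```

Call:
send_rows --rows "0 0 15 0;0 0 30 0;0 0 40 0;0 0 40 0;0 0 20 0;0 0 0 0"

```text
time: 9.45
position: [0.5454, 0.0266, 0.3937]
orientation: [-1.9, 1.569, -1.773]
wrist_force: [-0.1, -0.3, 0.5]
opening: 0.08
```

```bash
python3 - <<'E'
from h import *
togo(.6215,.2713,.1,np.pi/2+.128)
grab('wrist','w8'); W=pts(load('w8'));blob(W,'star',316,200,60,(.068,.080)); held('w8',316,200,60,.068,.080)
ring('w8',260,390,130,240)
E
```

```text
t 9.45 pos [0.5454 0.0266 0.3937] F [-0.14 -0.32  0.49] open 0.08 x [-0.    -0.002 -1.   ] jaw dir 1.6975
tip [0.5454 0.0262 0.2117] togo mm [  76.1  245.1 -111.7] twist 0.0013 q7 1.651
star 2333 [0.5535 0.0281 0.0733] minc [571.   35.9  65.4]
held 2333 z 0.0732 slopes [0.006 0.001] mean [0.5535 0.0281] minc [570.9  32.7  64.7]
w8 1037 min 18.4 centre 545.75 27.25 range 545.5 546.0 26.5 28.0
```

View pics/w8.png

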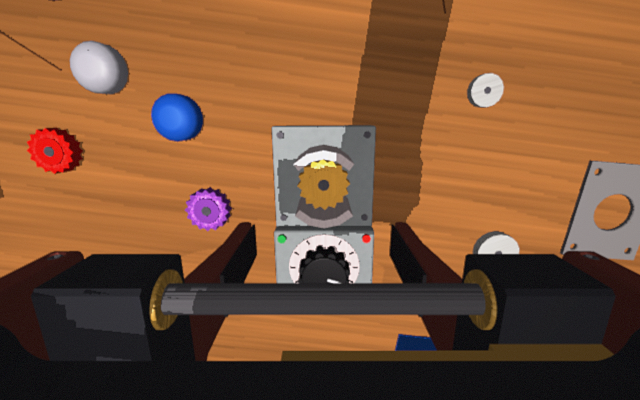

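The star lies flat in the pocket, centred at (323,184) in the picture, with its top at z 0.073 against 0.074 expected. Next is the coin.

Call:
send_rows --rows "8 25 0 0;13 42 0 0;13 42 0 0;13 42 0 0;13 42 0 0;11 35 -20 0;3 10 -30 0;0 0 0 0" --grip 74

```text
time: 10.3
position: [0.6172, 0.272, 0.3277]
orientation: [-2.852, 1.554, -2.73]
wrist_force: [-0.6, -0.2, -1.0]
opening: 0.0742
```

```bash
python3 - <<'E'
from h import *
togo(.6215,.2713,.003,np.pi/2+.128)
grab('wrist','w9'); W=pts(load('w9'));blob(W,'coin',323,190,60,(.0115,.019))
E
```

```text
t 10.3 pos [0.6172 0.272  0.3277] F [-0.6  -0.21 -0.99] open 0.0742 x [-0.015 -0.007 -1.   ] jaw dir 1.6926
tip [0.6144 0.2708 0.1457] togo mm [   7.1    0.5 -142.7] twist 0.0062 q7 1.311
coin 2158 [0.6227 0.2732 0.0137] minc [623.3 273.3  27.8]
```

View pics/w9.png

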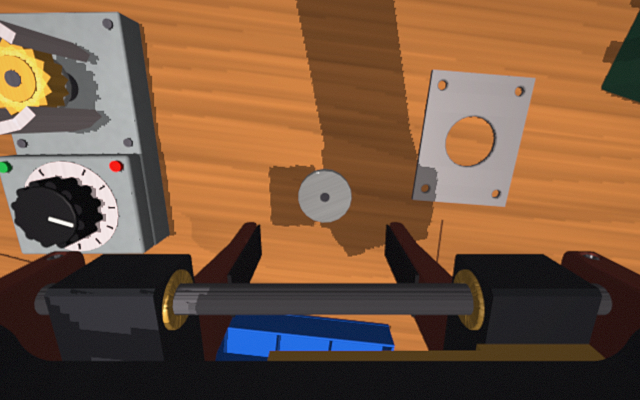

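The coin is at (325,197) and the faceplate corner at (414,200), about 90 mm from the coin's centre, so the fingers are clear.

Call:
send_rows --rows "9 2.5 -20 0.006;0 0 -25 0;0 0 -25 0;0 0 -15 0;0 0 0 0"

```text
time: 10.85
position: [0.6288, 0.267, 0.2475]
orientation: [-2.596, 1.56, -2.476]
wrist_force: [-0.3, -0.2, -0.6]
opening: 0.074
```

```bash
python3 - <<'E'
from h import *
grab('wrist','w10');togo(.623,.2730,.003,np.pi/2+.128); W=pts(load('w10'));blob(W,'coin',323,200,80,(.0115,.019))
E
```

```text
t 10.9 pos [0.6292 0.267  0.2487] F [ 0.91 -0.18  0.28] open 0.074 x [-0.007 -0.006 -1.   ] jaw dir 1.6909
tip [0.6279 0.2659 0.0667] togo mm [ -4.9   7.1 -63.7] twist 0.0079 q7 1.337
coin 3961 [0.6222 0.2732 0.0137] minc [623.1 273.4  28. ]
```

Call:
send_rows --rows "-5 7.5 0 0.006;0 0 0 0;0 0 -15 0;0 0 -15 0;0 0 -8 0;0 0 0 0"

```text
time: 11.5
position: [0.6248, 0.2754, 0.2126]
orientation: [-2.091, 1.568, -1.964]
wrist_force: [0.1, 0.6, -0.1]
opening: 0.0736
```

```bash
python3 - <<'E'
from h import *
togo(.623,.2733,.003,np.pi/2+.128)
E
```

```text
t 11.5 pos [0.6248 0.2754 0.2126] F [ 0.12  0.61 -0.1 ] open 0.0736 x [-0.001 -0.003 -1.   ] jaw dir 1.6974
tip [0.6246 0.2748 0.0306] togo mm [ -1.6  -1.5 -27.6] twist 0.0014 q7 1.335
```

Call:
send_rows --rows "-1.5 -1.5 -12 0;0 0 -9 0;0 0 -5 0;0 0 0 0"

```text
time: 11.9
position: [0.623, 0.2733, 0.1832]
orientation: [-2.285, 1.566, -2.159]
wrist_force: [0.1, -0.2, 0.2]
opening: 0.0741
```

```bash
python3 - <<'E'
from h import *
togo(.623,.2733,.003,np.pi/2+.128)
E
```

```text
t 11.9 pos [0.623  0.2733 0.1832] F [ 0.09 -0.2   0.18] open 0.0741 x [-0.003 -0.004 -1.   ] jaw dir 1.6969
tip [0.6225 0.2725 0.0012] togo mm [0.5 0.8 1.8] twist 0.0019 q7 1.342
```

Call:
send_rows --rows "0.5 0.5 1.5 0;0 0 0 0;0 0 0 0;0 0 0 0;0 0 0 0" --grip 48

```text
time: 12.4
position: [0.6237, 0.2738, 0.1852]
orientation: [-2.264, 1.566, -2.138]
wrist_force: [0.2, -0.2, -2.4]
opening: 0.0558
```

Call:
send_rows --rows "0 0 15 0;0 0 25 0;0 0 35 0;0 0 40 0;0 0 30 0;0 0 10 0"

```text
time: 13.0
position: [0.6214, 0.2726, 0.3473]
orientation: [-2.526, 1.561, -2.4]
wrist_force: [0.3, 0.8, -3.5]
opening: 0.0555
```

```bash
python3 - <<'E'
from h import *
togo(.545,.0268,.15,np.pi/2+.128)
grab('wrist','w11'); s,a=axes(); tz=s['position'][2]-.182
held('w11',323,240,47,tz+.002,tz+.02)
E
```

```text
t 13.0 pos [0.6214 0.2726 0.3473] F [ 0.27  0.85 -3.54] open 0.0555 x [-0.007 -0.006 -1.   ] jaw dir 1.6965
tip [0.6201 0.2714 0.1653] togo mm [ -75.1 -244.6  -15.3] twist 0.0023 q7 1.312
t 13.05 pos [0.6216 0.2726 0.3478] F [ 1.25 -0.33 -1.22] open 0.0556 x [-0.006 -0.006 -1.   ] jaw dir 1.6965
held 7091 z 0.1758 slopes [-0.001 -0.003] mean [0.6171 0.2717] minc [619.6 271.8  28. ]
```

View pics/w11.png

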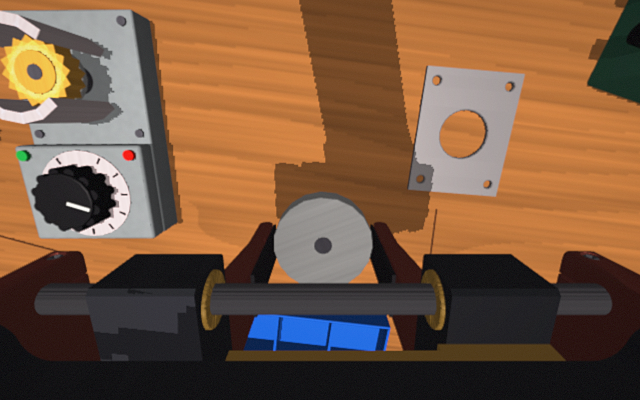

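The coin is held level and centred at (323,240). Now to the pocket.

Call:
send_rows --rows "-7 -20 0 0;-13 -40 0 0;-13 -42 0 0;-13 -42 0 0;-13 -42 0 0;-11 -38 0 0;-6 -18 0 0;0 0 0 0"

```text
time: 13.85
position: [0.5363, 0.0238, 0.3392]
orientation: [-2.873, 1.552, -2.744]
wrist_force: [0.4, 0.1, -2.8]
opening: 0.0556
```

```bash
python3 - <<'E'
from h import *
togo(.5458,.0265,.112,np.pi/2+.128)
E
```

```text
t 13.85 pos [0.5363 0.0238 0.3392] F [ 0.36  0.07 -2.76] open 0.0556 x [-0.017 -0.007 -1.   ] jaw dir 1.7
tip [0.5331 0.0225 0.1572] togo mm [ 12.7   4.  -45.2] twist -0.0012 q7 1.665
```

Call:
send_rows --rows "12 4 -10 0;0 0 -12 0;0 0 -12 0;0 0 -6 0;0 0 0 0"

```text
time: 14.35
position: [0.5468, 0.0303, 0.2934]
orientation: [-2.975, 1.547, -2.843]
wrist_force: [0.2, -0.4, -4.1]
opening: 0.055
```

```bash
python3 - <<'E'
from h import *
togo(.5458,.0265,.112,np.pi/2+.128)
grab('wrist','w12'); s,a=axes(); tz=s['position'][2]-.182
held('w12',323,240,47,tz+.002,tz+.02); ring('w12',270,380,140,205)
E
```

```text
t 14.35 pos [0.5468 0.0303 0.2934] F [ 0.23 -0.42 -4.09] open 0.055 x [-0.023 -0.007 -1.   ] jaw dir 1.7019
tip [0.5427 0.029  0.1115] togo mm [ 3.1 -2.5  0.5] twist -0.0031 q7 1.679
t 14.4 pos [0.5469 0.0303 0.2938] F [-0.73 -0.23 -3.22] open 0.0554 x [-0.022 -0.007 -1.   ] jaw dir 1.702
held 7111 z 0.1221 slopes [-0.016 -0.002] mean [0.5398 0.0293] minc [542.3  29.8  28.1]
w12 1231 min 14.0 centre 545.28 27.11 range 545.0 545.5 26.0 28.0
```

View pics/w12.png

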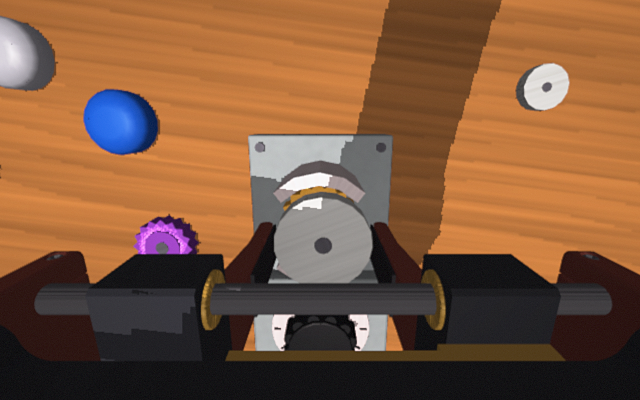

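Call:
send_rows --rows "3 -2.8 0 0;0 0 0 0;0 0 0 0"

```text
time: 14.7
position: [0.5505, 0.0276, 0.2946]
orientation: [-2.968, 1.549, -2.836]
wrist_force: [0.2, 0.8, -2.7]
opening: 0.0554
```

```bash
python3 - <<'E'
from h import *
togo(.5458,.0265,.112,np.pi/2+.128)
grab('wrist','w13'); s,a=axes(); tz=s['position'][2]-.182
held('w13',323,240,47,tz+.002,tz+.02); ring('w13',270,380,140,205)
E
```

```text
t 14.7 pos [0.5505 0.0276 0.2946] F [ 0.2   0.83 -2.65] open 0.0554 x [-0.021 -0.007 -1.   ] jaw dir 1.7025
tip [0.5466 0.0264 0.1127] togo mm [-0.8  0.1 -0.7] twist -0.0037 q7 1.686
t 14.75 pos [0.5505 0.0275 0.2947] F [ 0.86  0.11 -3.48] open 0.0549 x [-0.021 -0.007 -1.   ] jaw dir 1.7024
held 7127 z 0.1233 slopes [-0.014 -0.003] mean [0.5437 0.0267] minc [546.2  26.9  27.9]
w13 1234 min 13.8 centre 545.28 27.11 range 545.0 545.5 26.0 28.0
```

Call:
send_rows --rows "-0.8 0 -8 -0.003;0 0 -8 0;0 0 -7 0;0 0 -4 0;0 0 0 0"

```text
time: 15.25
position: [0.5494, 0.0275, 0.2654]
orientation: [-2.967, 1.549, -2.839]
wrist_force: [0.6, -0.3, -3.4]
opening: 0.0557
```

```bash
python3 - <<'E'
from h import *
togo(.5458,.0265,.078,np.pi/2+.128)
E
```

```text
t 15.25 pos [0.5494 0.0275 0.2654] F [ 0.62 -0.33 -3.35] open 0.0557 x [-0.02  -0.006 -1.   ] jaw dir 1.6991
tip [0.5457 0.0263 0.0835] togo mm [ 0.1  0.2 -5.5] twist -0.0003 q7 1.695
```

Call:
send_rows --rows "0 0 -4 0;0 0 -1.5 0;0 0 0 0;0 0 0 0"

```text
time: 15.65
position: [0.5496, 0.0275, 0.2594]
orientation: [-2.964, 1.549, -2.835]
wrist_force: [-0.6, 0.1, -2.3]
opening: 0.0553
```

```bash
python3 - <<'E'
from h import *
togo(.5458,.0265,.078,np.pi/2+.128)
E
```

```text
t 15.65 pos [0.5496 0.0275 0.2594] F [-0.58  0.11 -2.31] open 0.0553 x [-0.021 -0.007 -1.   ] jaw dir 1.6991
tip [0.5458 0.0263 0.0775] togo mm [-0.   0.2  0.5] twist -0.0003 q7 1.698
```

Release and look.

Call:
send_rows --rows "0 0 0 0;0 0 0 0;0 0 0 0;0 0 0 0;0 0 0 0" --grip 80

```text
time: 16.15
position: [0.5506, 0.0275, 0.2612]
orientation: [-2.935, 1.553, -2.807]
wrist_force: [-0.2, -0.1, 0.0]
opening: 0.0801
```

Call:
send_rows --rows "0 0 15 0;0 0 30 0;0 0 40 0;0 0 40 0;0 0 10 0;0 0 0 0"

```text
time: 16.75
position: [0.5493, 0.0273, 0.4003]
orientation: [-2.948, 1.551, -2.82]
wrist_force: [-0.5, -0.1, -0.1]
opening: 0.08
```

```bash
python3 - <<'E'
from h import *
togo(.456,-.245,.2,np.pi/2+.128)
grab('wrist','w14'); 
held('w14',322,185,22,.08,.096)
ring('w14',260,390,130,240)
E
```

```text
t 16.75 pos [0.5493 0.0273 0.4003] F [-0.52 -0.08 -0.14] open 0.08 x [-0.019 -0.006 -1.   ] jaw dir 1.6988
tip [0.5459 0.0261 0.2183] togo mm [ -89.9 -271.1  -18.3] twist 0.0 q7 1.647
held 1948 z 0.0878 slopes [ 0.001 -0.001] mean [0.5421 0.0251] minc [545.4  26.7  27.6]
w14 990 min 15.5 centre 545.83 27.22 range 545.5 546.5 26.5 28.0
```

View pics/w14.png

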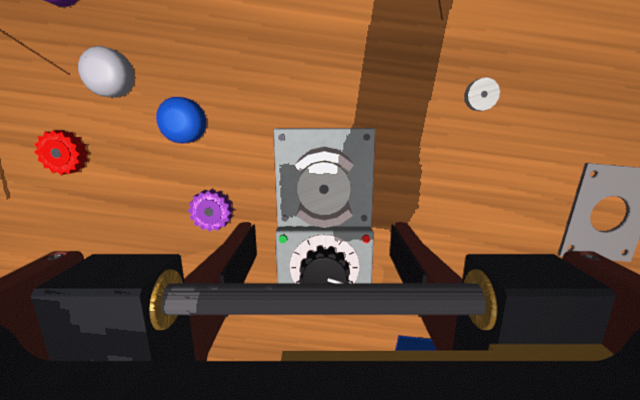

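The coin is flat and centred in the pocket at (324,189), with its top at z 0.088. Now the chrome cap.

Call:
send_rows --rows "-8 -22 0 0;-14 -44 0 0;-14 -44 0 0;-14 -44 0 0;-14 -44 0 0;-14 -44 0 0;-9 -22 0 0;0 0 0 0"

```text
time: 17.6
position: [0.4543, -0.2421, 0.386]
orientation: [3.141, 1.533, -3.008]
wrist_force: [0.6, -0.1, -0.2]
opening: 0.08
```

```bash
python3 - <<'E'
from h import *
togo(.456,-.245,.003,np.pi/2+.128)
grab('wrist','w15'); W=pts(load('w15'));blob(W,'cap',323,190,60,(.007,.03));blob(W,'captop',323,190,60,(.0225,.03))
E
```

```text
t 17.6 pos [ 0.4543 -0.2421  0.386 ] F [ 0.64 -0.08 -0.2 ] open 0.08 x [-0.038 -0.005 -0.999] jaw dir 1.7045
tip [ 0.4474 -0.243   0.2041] togo mm [   8.6   -2.  -201.1] twist -0.0057 q7 2.208
cap 2515 [ 0.4735 -0.2277  0.0206] minc [ 508.5 -234.1   81.7]
captop 1042 [ 0.4686 -0.2234  0.0243] minc [ 481.2 -209.7   64.4]
```

View pics/w15.png

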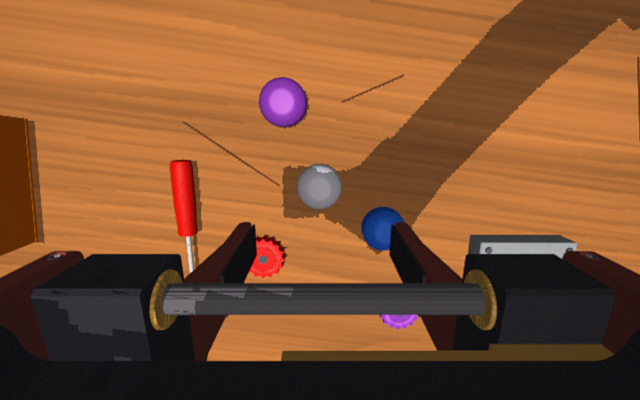

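```bash
python3 - <<'E'
from h import *
W=pts(load('w15'));blob(W,'cap',319,187,27,(.007,.03));blob(W,'captop',319,187,27,(.0225,.03))
E
```

```text
cap 1574 [ 0.4537 -0.2467  0.0213] minc [ 455.9 -246.5   27.9]
captop 741 [ 0.4553 -0.2466  0.0243] minc [ 455.8 -246.2   20.6]
```

Call:
send_rows --rows "5 -1 -10 -0.005;3 -1 -15 0;0 0 -20 0;0 0 -20 0;0 0 -20 0;0 0 -15 0;0 0 -8 0;0 0 0 0" --grip 74

```text
time: 18.45
position: [0.4698, -0.2281, 0.2639]
orientation: [2.944, 1.526, 3.092]
wrist_force: [0.2, 0.3, -0.0]
opening: 0.0737
```

```bash
python3 - <<'E'
from h import *
togo(.456,-.245,.003,np.pi/2+.128)
grab('wrist','w16'); W=pts(load('w16'));blob(W,'cap',319,187,45,(.007,.03));blob(W,'captop',319,187,45,(.0225,.03))
E
```

```text
t 18.45 pos [ 0.4698 -0.2281  0.2639] F [ 0.18  0.33 -0.05] open 0.0737 x [-0.045  0.002 -0.999] jaw dir 1.7193
tip [ 0.4617 -0.2277  0.0821] togo mm [ -5.7 -17.3 -79.1] twist -0.0205 q7 2.267
cap 3345 [ 0.4525 -0.2446  0.0216] minc [ 455.6 -246.4   28. ]
captop 1754 [ 0.455  -0.2464  0.0242] minc [ 455.1 -246.2   21. ]
```

View pics/w16.png

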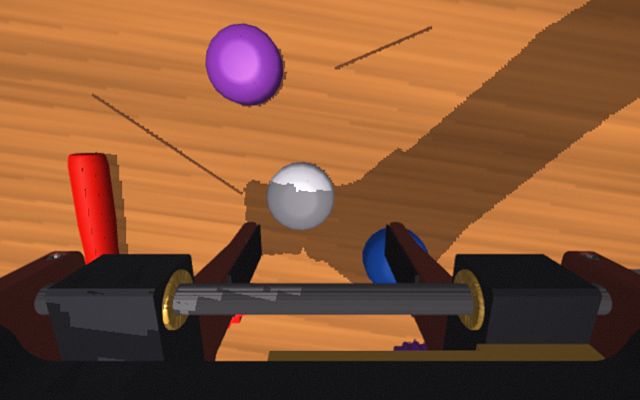

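Call:
send_rows --rows "-3 -9 0 -0.01;-3 -9 0 -0.01;0 0 0 0;0 0 0 0"

```text
time: 18.9
position: [0.4644, -0.2481, 0.2665]
orientation: [2.971, 1.53, 3.098]
wrist_force: [-0.1, 0.1, -0.6]
opening: 0.0744
```

```bash
python3 - <<'E'
from h import *
togo(.4556,-.2463,.003,np.pi/2+.128)
E
```

```text
t 18.9 pos [ 0.4644 -0.2481  0.2665] F [-0.08  0.12 -0.57] open 0.0744 x [-0.04   0.002 -0.999] jaw dir 1.6976
tip [ 0.457  -0.2477  0.0846] togo mm [ -1.4   1.4 -81.6] twist 0.0012 q7 2.289
```

Call:
send_rows --rows "-1 0 -10 0;0 0 -12 0;0 0 -12 0;0 0 -10 0;0 0 0 0"

```text
time: 19.4
position: [0.463, -0.2478, 0.2186]
orientation: [2.962, 1.531, 3.088]
wrist_force: [0.6, -0.1, 0.4]
opening: 0.0739
```

```bash
python3 - <<'E'
from h import *
togo(.4556,-.2463,.003,np.pi/2+.128)
E
```

```text
t 19.4 pos [ 0.463  -0.2478  0.2186] F [ 0.59 -0.07  0.37] open 0.0739 x [-0.04   0.002 -0.999] jaw dir 1.6975
tip [ 0.4557 -0.2474  0.0368] togo mm [ -0.1   1.1 -33.8] twist 0.0013 q7 2.322
```

Call:
send_rows --rows "0 1 -10 0;0 0 -10 0;0 0 -8 0;0 0 -3 0;0 0 0 0"

```text
time: 19.9
position: [0.463, -0.2465, 0.1841]
orientation: [2.955, 1.53, 3.082]
wrist_force: [-0.3, 0.1, 0.2]
opening: 0.0743
```

```bash
python3 - <<'E'
from h import *
togo(.4556,-.2463,.003,np.pi/2+.128)
E
```

```text
t 19.9 pos [ 0.463  -0.2465  0.1841] F [-0.31  0.08  0.23] open 0.0743 x [-0.041  0.002 -0.999] jaw dir 1.6979
tip [ 0.4555 -0.246   0.0022] togo mm [ 0.1 -0.3  0.8] twist 0.0009 q7 2.343
```

Call:
send_rows --rows "0 0 1 0;0 0 0 0;0 0 0 0;0 0 0 0;0 0 0 0" --grip 48

```text
time: 20.4
position: [0.4633, -0.2467, 0.1861]
orientation: [2.967, 1.531, 3.094]
wrist_force: [0.1, 0.2, -1.8]
opening: 0.055
```

Call:
send_rows --rows "0 0 12 0;0 0 20 0;0 0 30 0;0 0 35 0;0 0 30 0;0 0 20 0;0 0 5 0"

```text
time: 21.1
position: [0.4611, -0.2466, 0.3474]
orientation: [2.957, 1.53, 3.082]
wrist_force: [0.4, 0.7, -1.4]
opening: 0.0549
```

```bash
python3 - <<'E'
from h import *
togo(.5458,.0268,.15,np.pi/2+.128)
grab('wrist','w17'); s,a=axes(); tz=s['position'][2]-.182
held('w17',323,240,30,tz+.018,tz+.03);held('w17',323,235,50,tz+.005,tz+.03)
E
```

```text
t 21.1 pos [ 0.4611 -0.2466  0.3474] F [ 0.4   0.69 -1.4 ] open 0.0549 x [-0.041  0.002 -0.999] jaw dir 1.6962
tip [ 0.4536 -0.2462  0.1656] togo mm [ 92.2 273.  -15.6] twist 0.0026 q7 2.238
t 21.15 pos [ 0.4611 -0.2466  0.3472] F [ 0.55 -0.75  0.15] open 0.0549 x [-0.041  0.002 -0.999] jaw dir 1.6962
held 3275 z 0.1859 slopes [0.062 0.006] mean [ 0.4485 -0.2463] minc [ 449.6 -245.8   20.3]
held 7312 z 0.1834 slopes [0.116 0.017] mean [ 0.4481 -0.2464] minc [ 450.7 -242.9   27.3]
```

View pics/w17.png

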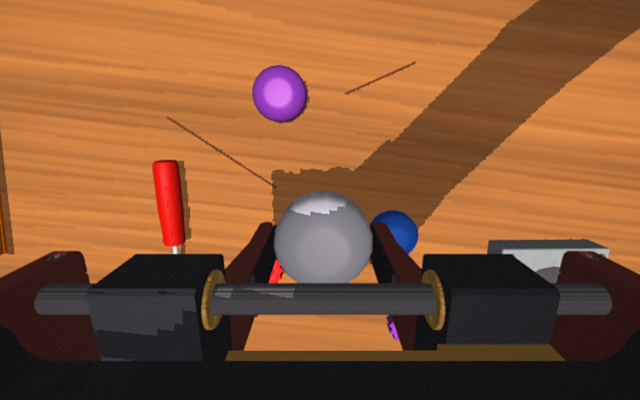

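The cap is in hand, dome up and centred at (323,240). I'll carry it a bit more slowly.

Call:
send_rows --rows "6 18 0 0;10 30 0 0;13 38 0 0;13 38 0 0;13 38 0 0;13 38 0 0;10 30 0 0;7 20 0 0"

```text
time: 21.95
position: [0.5431, 0.0095, 0.3407]
orientation: [3.003, 1.52, 3.119]
wrist_force: [0.4, -1.0, -1.0]
opening: 0.0553
```

```bash
python3 - <<'E'
from h import *
togo(.5458,.0268,.15,np.pi/2+.128)
E
```

```text
t 21.95 pos [0.5431 0.0095 0.3407] F [ 0.4  -0.96 -1.02] open 0.0553 x [-0.05   0.001 -0.999] jaw dir 1.6865
tip [0.5339 0.0097 0.159 ] togo mm [11.9 17.1 -9. ] twist 0.0123 q7 1.71
```

Call:
send_rows --rows "6 9 -5 0.006;6 8 -10 0.006;0 0 -12 0;0 0 -10 0;0 0 -5 0;0 0 0 0"

```text
time: 22.55
position: [0.5543, 0.0264, 0.2905]
orientation: [3.044, 1.513, -3.11]
wrist_force: [0.6, -0.6, -1.1]
opening: 0.0554
```

```bash
python3 - <<'E'
from h import *
togo(.5458,.0268,.115,np.pi/2+.128)
grab('wrist','w18'); s,a=axes(); tz=s['position'][2]-.182
held('w18',323,235,50,tz+.005,tz+.03); ring('w18',260,390,130,205)
z=load('w18');W=pts(z)
p=W[180:290,260:390].reshape(-1,3);p=p[p[:,2]>tz+.006]
# silhouette: leading edge in -x and left/right extents
print('xmin',np.percentile(p[:,0],.3),'y',np.percentile(p[:,1],[.3,99.7]))
E
```

```text
t 22.55 pos [0.5543 0.0264 0.2905] F [ 0.62 -0.65 -1.05] open 0.0554 x [-0.058 -0.002 -0.998] jaw dir 1.6997
tip [0.5438 0.0261 0.1088] togo mm [2.  0.7 6.2] twist -0.0009 q7 1.716
t 22.6 pos [0.5544 0.0263 0.2909] F [ 0.34 -1.04 -1.22] open 0.0554 x [-0.058 -0.002 -0.998] jaw dir 1.6996
held 7326 z 0.1267 slopes [0.101 0.009] mean [0.5386 0.026 ] minc [542.4  29.3  27.6]
w18 1258 min 11.7 centre 545.28 27.11 range 545.0 545.5 26.0 28.0
xmin 0.5159245219712628 y [-0.0068807   0.05968522]
```

View pics/w18.png

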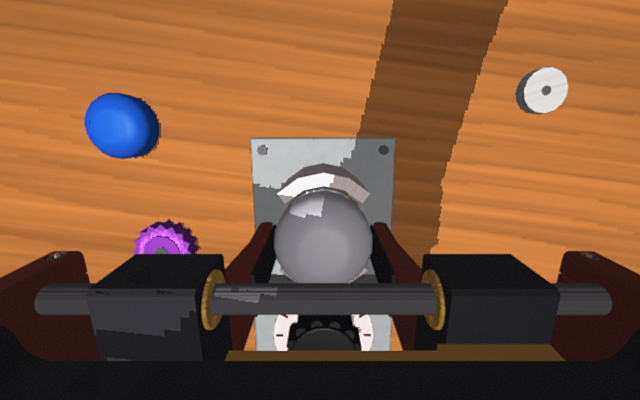

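Call:
send_rows --rows "1.8 0.8 0 0;0 0 0 0;0 0 -5 0;0 0 0 0"

```text
time: 23.0
position: [0.5567, 0.0259, 0.2871]
orientation: [3.039, 1.516, -3.117]
wrist_force: [-0.5, -0.4, -1.2]
opening: 0.0552
```

```bash
python3 - <<'E'
from h import *
togo(.5455,.0269,.0915,np.pi/2+.128)
grab('wrist','w19'); s,a=axes(); tz=s['position'][2]-.182; ring('w19',260,390,130,205)
for t in('w17','w19'):
    W=pts(load(t)); zz=.166 if t=='w17' else tz
    p=W[180:290,275:372].reshape(-1,3);p=p[p[:,2]>zz+.004]; p=p[p[:,2]<zz+.03]
    hull=cv2.convexHull((p[:,:2]*1e3).astype(np.float32))[:,0]
    h=hull[hull[:,0]<np.median(p[:,0])*1e3]
    r=least_squares=__import__('scipy.optimize',fromlist=['x']).least_squares(lambda c:np.hypot(h[:,0]-c[0],h[:,1]-c[1])-28,[h[:,0].mean()+15,h[:,1].mean()],loss='soft_l1')
    print(t,'centre',r.x,len(h))
E
```

```text
t 23.0 pos [0.5567 0.0259 0.2871] F [-0.54 -0.39 -1.24] open 0.0552 x [-0.055 -0.001 -0.998] jaw dir 1.6976
tip [0.5467 0.0257 0.1054] togo mm [ -1.2   1.2 -13.9] twist 0.0012 q7 1.718
t 23.05 pos [0.5569 0.0259 0.2874] F [ 1.22  0.56 -0.83] open 0.0551 x [-0.054 -0.001 -0.999] jaw dir 1.6975
w19 1312 min 12.9 centre 545.28 27.11 range 545.0 545.5 26.0 28.0
w17 centre [ 453.179472   -245.63028573] 24
w19 centre [546.3650024   26.23486649] 21
```

```bash
python3 - <<'E'
import cv2;im=cv2.imread('pics/w19.png')[120:310,220:420];cv2.imwrite('pics/w19c.png',cv2.resize(im,None,fx=3,fy=3,interpolation=cv2.INTER_CUBIC))
E
```

```text
(no output)
```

View pics/w19c.png

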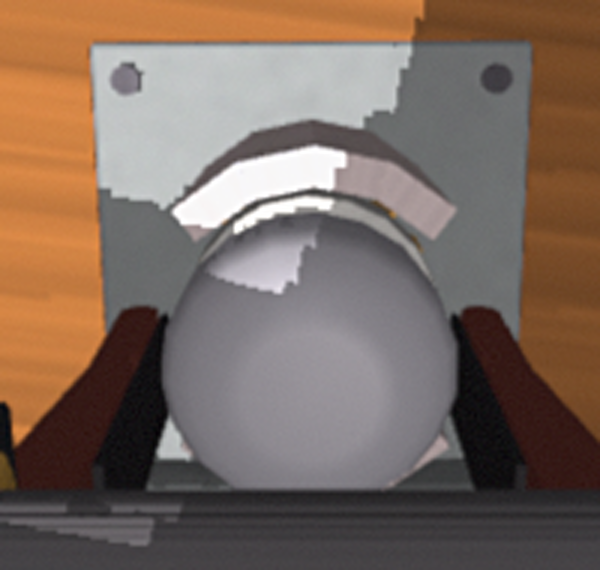

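The cap's dome is centred just in front of the rim arc, about 1 mm off in each of x and y. I'll correct that and lower it.

Call:
send_rows --rows "-1 0.9 -2 0;0 0 -4 0;0 0 -4 0;0 0 0 0"

```text
time: 23.45
position: [0.5557, 0.0272, 0.2768]
orientation: [3.035, 1.517, -3.121]
wrist_force: [0.1, 0.1, -0.3]
opening: 0.0551
```

```bash
python3 - <<'E'
from h import *
togo(.5455,.0269,.0915,np.pi/2+.128)
E
```

```text
t 23.45 pos [0.5557 0.0272 0.2768] F [ 0.11  0.14 -0.3 ] open 0.0551 x [-0.054 -0.001 -0.999] jaw dir 1.698
tip [0.5459 0.027  0.0951] togo mm [-0.4 -0.1 -3.6] twist 0.0007 q7 1.72
```

Call:
send_rows --rows "0 0 -2 0;0 0 0 0;0 0 0 0"

```text
time: 23.75
position: [0.5557, 0.0272, 0.2744]
orientation: [3.037, 1.516, -3.119]
wrist_force: [0.8, -0.5, -1.6]
opening: 0.0552
```

```bash
python3 - <<'E'
from h import *
togo(.5455,.0269,.0915,np.pi/2+.128)
E
```

```text
t 23.75 pos [0.5557 0.0272 0.2744] F [ 0.76 -0.51 -1.61] open 0.0552 x [-0.054 -0.001 -0.999] jaw dir 1.698
tip [0.5458 0.027  0.0926] togo mm [-0.3 -0.1 -1.1] twist 0.0008 q7 1.721
```

Call:
send_rows --rows "0 0 -1 0;0 0 0 0;0 0 0 0"

```text
time: 24.05
position: [0.5558, 0.0272, 0.2737]
orientation: [3.034, 1.517, -3.122]
wrist_force: [-0.5, 0.3, 0.4]
opening: 0.0556
```

Call:
send_rows --rows "0 0 0 0;0 0 0 0;0 0 0 0;0 0 0 0;0 0 0 0" --grip 80

```text
time: 24.55
position: [0.5561, 0.0271, 0.2741]
orientation: [3.033, 1.518, -3.123]
wrist_force: [0.6, 0.4, 0.3]
opening: 0.0796
```

Call:
send_rows --rows "0 0 10 0;0 0 20 0;0 0 25 0;0 0 25 0;0 0 10 0;0 0 0 0"

```text
time: 25.15
position: [0.5556, 0.0268, 0.3695]
orientation: [3.038, 1.518, -3.118]
wrist_force: [0.7, -1.0, -1.3]
opening: 0.0798
```

```bash
python3 - <<'E'
from h import *
togo(.5455,.0269,.125,np.pi/2+.128)
grab('wrist','w20'); W=pts(load('w20')); blob(W,'captop',322,190,50,(.111,.118)); blob(W,'cap',322,190,50,(.099,.118));held('w20',322,190,50,.112,.118)
ring('w20',260,390,130,240)
E
```

```text
t 25.15 pos [0.5556 0.0268 0.3695] F [ 0.74 -1.01 -1.25] open 0.0798 x [-0.053 -0.001 -0.999] jaw dir 1.6975
tip [0.5459 0.0266 0.1878] togo mm [ -0.4   0.3 -62.8] twist 0.0013 q7 1.682
captop 1315 [0.5453 0.0273 0.1124] minc [546.2  27.2  20.6]
cap 3031 [0.5433 0.0269 0.1095] minc [545.8  27.4  28. ]
held 904 z 0.1127 slopes [0.    0.001] mean [0.5454 0.0274] minc [545.7  27.1  18.3]
w20 1184 min 135.5 centre 546.03 27.17 range 545.5 546.5 26.0 28.5
```

View pics/w20.png

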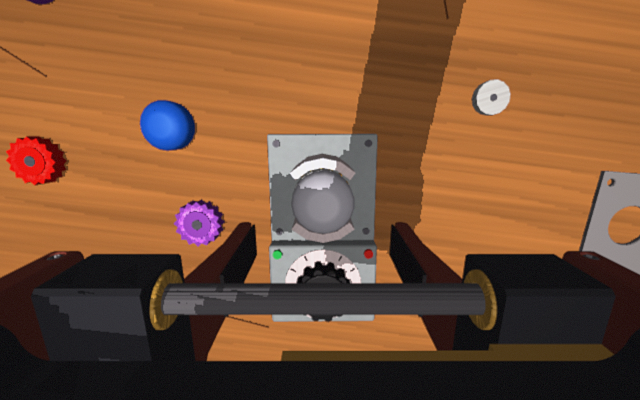

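The cap sits flat and centred in the pocket at (323,202), with its top at z 0.1127. Now close the fingers and come down over it.

Call:
send_rows --rows "-2 0 -10 0;-2 0 -15 0;0 0 -15 0;0 0 -8 0;0 0 0 0;0 0 0 0;0 0 0 0;0 0 0 0" --grip 0

```text
time: 26.0
position: [0.5487, 0.0268, 0.3116]
orientation: [3.068, 1.507, -3.088]
wrist_force: [0.2, -0.5, 0.1]
opening: 0.0196
```

```bash
python3 - <<'E'
from h import *
togo(.5420,.0270,.113,np.pi/2+.128)
grab('wrist','w21')
E
```

```text
t 26.0 pos [0.5487 0.0268 0.3116] F [ 0.16 -0.45  0.1 ] open 0.0196 x [-0.063 -0.003 -0.998] jaw dir 1.6974
tip [0.5372 0.0261 0.1299] togo mm [  4.8   0.9 -16.9] twist 0.0014 q7 1.701
```

View pics/w21.png

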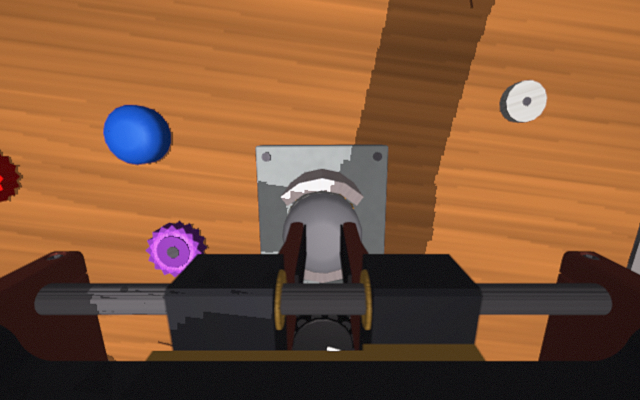

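The fingers are still closing above the cap.

Call:
send_rows --rows "5 1 0 0;0 0 0 0;0 0 0 0;0 0 0 0;0 0 0 0"

```text
time: 26.55
position: [0.5547, 0.0279, 0.313]
orientation: [3.061, 1.51, -3.096]
wrist_force: [0.7, 0.2, -0.2]
opening: 0.0006
```

```bash
python3 - <<'E'
from h import *
togo(.5420,.0270,.113,np.pi/2+.128)
print([np.round(arm.state()['wrist_force'],2)])
E
```

```text
t 26.55 pos [0.5547 0.0279 0.313 ] F [ 0.74  0.19 -0.18] open 0.0006 x [-0.06  -0.003 -0.998] jaw dir 1.6976
tip [0.5437 0.0274 0.1313] togo mm [ -1.7  -0.4 -18.3] twist 0.0012 q7 1.702
[array([ 0.74,  0.19, -0.18])]
```

Descend to just above the top, then press in small steps while watching the force.

Call:
send_rows --rows "-1.5 0 -6 0;0 0 -6 0;0 0 -3 0;0 0 0 0"

```text
time: 26.95
position: [0.5527, 0.0279, 0.2963]
orientation: [3.061, 1.51, -3.096]
wrist_force: [-1.2, 0.1, 0.7]
opening: 0.0004
```

```bash
python3 - <<'E'
from h import *
togo(.5420,.0270,.113,np.pi/2+.128)
E
```

```text
t 26.95 pos [0.5527 0.0279 0.2963] F [-1.16  0.15  0.69] open 0.0004 x [-0.061 -0.003 -0.998] jaw dir 1.6976
tip [0.5416 0.0274 0.1146] togo mm [ 0.4 -0.4 -1.6] twist 0.0012 q7 1.708
```

Call:
send_rows --rows "0 0 -2 0;0 0 -2 0"

```text
time: 27.15
position: [0.5529, 0.0279, 0.2925]
orientation: [3.059, 1.51, -3.098]
wrist_force: [-1.3, -0.2, 4.9]
opening: 0.0003
```

```bash
python3 - <<'E'
from h import *
togo(.5420,.0270,.1055,np.pi/2+.128)
E
```

```text
t 27.15 pos [0.5529 0.0279 0.2925] F [-1.35 -0.18  4.92] open 0.0003 x [-0.061 -0.003 -0.998] jaw dir 1.6975
tip [0.5419 0.0274 0.1109] togo mm [ 0.1 -0.4 -5.4] twist 0.0013 q7 1.71
```

Call:
send_rows --rows "0 0 -2 0;0 0 -2 0;0 0 -1 0"

```text
time: 27.45
position: [0.553, 0.0278, 0.2886]
orientation: [3.048, 1.511, -3.109]
wrist_force: [-1.7, -0.5, 7.7]
opening: 0.0006
```

```bash
python3 - <<'E'
from h import *
togo(.5420,.0270,.1050,np.pi/2+.128)
E
```

```text
t 27.45 pos [0.553  0.0278 0.2886] F [-1.71 -0.5   7.68] open 0.0006 x [-0.06  -0.002 -0.998] jaw dir 1.6974
tip [0.5421 0.0274 0.107 ] togo mm [-0.1 -0.4 -2. ] twist 0.0014 q7 1.712
```

Call:
send_rows --rows "0 0 -2 0;0 0 -0.5 0;0 0 0 0;0 0 0 0"

```text
time: 27.85
position: [0.5529, 0.0276, 0.2885]
orientation: [3.028, 1.511, -3.129]
wrist_force: [-2.5, 0.2, 7.3]
opening: 0.0002
```

```bash
python3 - <<'E'
from h import *
togo(.5420,.0270,.1050,np.pi/2+.128)
grab('wrist','w22')
for n in('scene','top'): grab(n,n+'1')
togo(.5420,.0270,.1050,np.pi/2+.128)
E
```

```text
t 27.85 pos [0.5529 0.0276 0.2885] F [-2.52  0.22  7.32] open 0.0002 x [-0.059 -0.001 -0.998] jaw dir 1.6971
tip [0.5421 0.0274 0.1068] togo mm [-0.1 -0.4 -1.8] twist 0.0017 q7 1.714
t 28.0 pos [0.5529 0.0275 0.2885] F [-3.32  0.49  8.14] open 0.0005 x [-0.06  -0.001 -0.998] jaw dir 1.697
tip [0.542  0.0274 0.1068] togo mm [-0.  -0.4 -1.8] twist 0.0018 q7 1.714
```

View pics/w22.png

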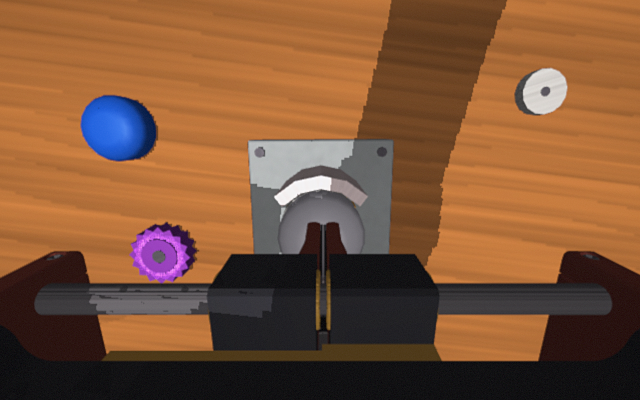

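The fingertips are on the flat top at (322,232) and the dome is sinking into the pocket. A little more push is needed: the platen is at about 6 mm now, target 8.

Call:
send_rows --rows "0 0 -2 0;0 0 -1.3 0"

```text
time: 28.2
position: [0.5528, 0.0274, 0.2866]
orientation: [3.015, 1.512, 3.141]
wrist_force: [-2.8, 0.5, 9.5]
opening: 0.0004
```

```bash
python3 - <<'E'
from h import *
togo(.5420,.0270,.1050,np.pi/2+.128)
for t in 'abc':
    grab('wrist','w23'+t); axes()
from scipy.optimize import minimize
W=pts(load('w23c'))
for v,u in [(205,320),(210,320),(215,320),(220,300),(220,345),(225,295),(230,290),(230,355),(235,290)]: print(v,u,W[v,u].round(4))
E
```

```text
t 28.2 pos [0.5528 0.0274 0.2866] F [-2.79  0.49  9.52] open 0.0004 x [-0.059  0.    -0.998] jaw dir 1.6969
tip [0.5421 0.0274 0.1049] togo mm [-0.1 -0.4  0.1] twist 0.0019 q7 1.715
t 28.25 pos [0.5528 0.0274 0.2865] F [-2.49 -0.57  9.65] open 0.0003 x [-0.059 -0.    -0.998] jaw dir 1.6969
t 28.3 pos [0.5528 0.0274 0.2866] F [-2.32  0.35  9.38] open 0.0002 x [-0.059  0.    -0.998] jaw dir 1.6969
t 28.35 pos [0.5529 0.0274 0.2866] F [-3.03 -0.29  8.96] open 0.0006 x [-0.059  0.    -0.998] jaw dir 1.6969
205 320 [0.523  0.024  0.1005]
210 320 [0.5259 0.0244 0.1014]
215 320 [0.5285 0.0247 0.1029]
220 300 [0.5334 0.0133 0.1017]
220 345 [0.5302 0.0401 0.1011]
225 295 [0.5366 0.0107 0.1026]
230 290 [0.5405 0.008  0.1013]
230 355 [0.536  0.0471 0.1001]
235 290 [0.5438 0.0083 0.101 ]
```

```bash
python3 - <<'E'
from h import *
c=np.array([.5456,.0272])
A=pts(load('w20')).reshape(-1,3);B=pts(load('w23c'))[180:250].reshape(-1,3)
def sel(P,lo,hi):
    r=np.hypot(*(P[:,:2]-c).T); return P[(r<.0265)&(P[:,2]>lo)&(P[:,2]<hi)]
a=sel(A,.095,.118); b=sel(B,.088,.1058)
from scipy.spatial import cKDTree
d,i=cKDTree(a[:,:2]).query(b[:,:2]); k=d<.001
dz=a[i[k],2]-b[k,2]; X=np.c_[b[k,:2]-c,np.ones(k.sum())]
k2=abs(dz-np.median(dz))<.003
s,*_=np.linalg.lstsq(X[k2],dz[k2],rcond=None); print('n',k2.sum(),'drop',s[2].round(4),'median',np.median(dz).round(4),'tilt',s[:2].round(3))
for n,(u,v),r,zr in [('tin',(403,124),18,(.05,.08)),('small',(238,262),14,(.008,.03)),('knob',(301,171),22,(.065,.09))]:
    for t in('top0','top1'): blob(pts(load(t)),n+t,u,v,r,zr)
axes()
E
```

```text
n 2711 drop 0.0088 median 0.0088 tilt [ 0.005 -0.002]
tintop0 404 [ 0.7775 -0.2143  0.0593] minc [ 778.  -214.7   28.8]
tintop1 393 [ 0.7776 -0.2145  0.0595] minc [ 777.6 -214.5   29.3]
smalltop0 165 [0.4215 0.2014 0.0124] minc [421.2 201.7  18.7]
smalltop1 157 [0.4215 0.2017 0.012 ] minc [421.4 202.   18.9]
knobtop0 416 [0.6504 0.0393 0.0765] minc [650.9  39.5  30.3]
knobtop1 124 [0.6677 0.0394 0.0764] minc [664.6  37.6  26.2]
t 28.35 pos [0.5529 0.0274 0.2866] F [-3.03 -0.29  8.96] open 0.0006 x [-0.059  0.    -0.998] jaw dir 1.6969
```

View pics/top1.png

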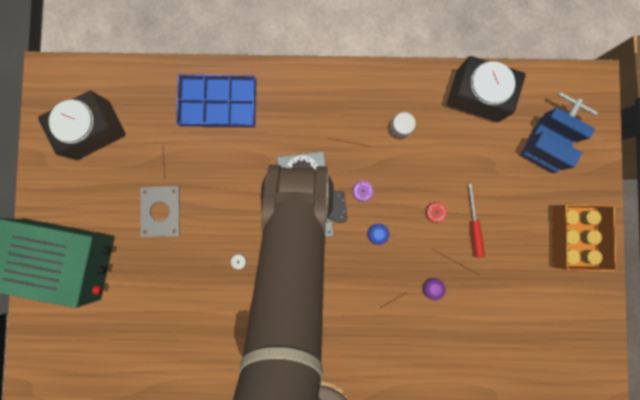

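The top view shows the tin (403,125), small coin (238,262), faceplate (159,211) and screwdriver (477,225) unmoved, with the arm over the pocket. Three estimates of platen travel (8.1 mm from force, about 8 mm from tip height, 8.8 mm from depth) all lie within 5–11 mm, and it is steady. Handing in.

```bash
python3 - <<'E'
from h import *
print(arm.finish_job()); axes()
E
```

```text
the job is handed in; nothing more can be done
None
the job is handed in; nothing more can be done
```

I stacked the brass star wheel, the larger steel coin and the chrome dome cap in the pocket. Then I pressed the cap down with closed fingertips and handed the job in at about 28.4 s, still pressing.

**Stack:** After each release the part lay flat and centred, within about 1 mm of the pocket axis. The top faces measured 73, 88 and 113 mm above the bench, which are the expected heights to within 1 mm.

**Press:** The push was steady at about 9–9.6 N over 0.15 s of holding. My three estimates of platen travel differ slightly:

| Source | Platen travel |
|---|---|
| Push force | about 8 mm |
| Fingertip height | about 8 mm |
| Depth drop of the dome | 8.8 mm |

All three are within the 5–11 mm band and well short of the stop. The dome's tilt change was about 0.005 rad.

**Other things on the bench:** The tin and small coin measured unmoved (under 1 mm), and the faceplate and screwdriver look unmoved in the top view. In the final view the knob was mostly hidden by the arm, so I could not re-measure its mark. Nothing came near it.

**Not ideal:** The tool drifted to a tilt of about 0.06 rad and pushed with about 3 N sideways. The cap showed no effect from either. The hand-in reports no verdict, so I have no confirmation beyond these checks.

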